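# Unload the meter charging stand

## Task

Switch the charging stand's isolator off while all the meters still hang, and leave it off while you unload. Lift every meter off its hook and stand it upright, fully down, in a pocket of its own in the blue transport tray, then switch the isolator back on. The tray may be anywhere on the bench; leave the parts bin, screwdriver and spray can where they are.

Things in the scene. Friction and masses are not known exactly. Their poses are not given: they have to be found in the camera images.
- meter1: white meter, blue band at its foot, yellow bail on top; may be absent. Body 40 x 40 mm, 85 mm tall; on it two bail side plates (20 mm wide along x, outer faces y = +-20 mm, z = 85 to 133 mm) and a top bar (z = 125 to 133 mm); opening 32 mm wide (y), 40 mm high. 133 mm in all, 0.17 to 0.35 kg. Origin: centre of underside, z up along it, x through the bail opening (display on -x face)
- meter2: white meter, blue band at its foot, yellow bail on top; may be absent. Body 40 x 40 mm, 85 mm tall; on it two bail side plates (20 mm wide along x, outer faces y = +-20 mm, z = 85 to 133 mm) and a top bar (z = 125 to 133 mm); opening 32 mm wide (y), 40 mm high. 133 mm in all, 0.17 to 0.35 kg. Origin: centre of underside, z up along it, x through the bail opening (display on -x face)
- meter3: white meter, blue band at its foot, yellow bail on top; may be absent. Body 40 x 40 mm, 85 mm tall; on it two bail side plates (20 mm wide along x, outer faces y = +-20 mm, z = 85 to 133 mm) and a top bar (z = 125 to 133 mm); opening 32 mm wide (y), 40 mm high. 133 mm in all, 0.17 to 0.35 kg. Origin: centre of underside, z up along it, x through the bail opening (display on -x face)
- meter4: white meter, blue band at its foot, yellow bail on top; may be absent. Body 40 x 40 mm, 85 mm tall; on it two bail side plates (20 mm wide along x, outer faces y = +-20 mm, z = 85 to 133 mm) and a top bar (z = 125 to 133 mm); opening 32 mm wide (y), 40 mm high. 133 mm in all, 0.17 to 0.35 kg. Origin: centre of underside, z up along it, x through the bail opening (display on -x face)
- stand: charging stand, fixed to the bench: grey foot, two posts, aluminium rail (top 175 mm high, at x = 0) with four hooks pointing to its -x (towards the robot) at y = -150, -50, 50, 150 mm. A hung meter has its axis 56 to 66 mm ahead of the rail, its underside 45 mm above the bench, its axes along the stand's. Origin: on the bench under the rail's middle
- tray: the loose transport tray, blue rim and black foam, 175 x 175 mm, 50 mm high, 1.2 kg, with 2 x 2 square pockets 52 x 52 mm (centres at x, y = +-47.5 mm), pocket floor 8 mm above the tray's underside; a meter stands upright in a pocket with its body's sides along the tray's sides. Origin: centre of its underside
- isolator: the stand's power isolator, fixed to the bench: grey box 120 (x) x 70 (y) x 50 mm high with yellow top. The handle's pivot is 55 mm above the bench over the box's centre, along y. Origin: centre of its underside
- handle (a joint): the isolator's handle, rad: 0 = off (leans to the isolator's -x, over the white mark), 1.4 = on (leans to its +x, over the red mark). Weighted: more than about 0.3 rad past the middle (0.7) it drops on to that end by itself and stays; 1 to 3 N at the grip bar moves it
- grip_bar (a point): centre of the red grip bar at the handle's end: 18 mm thick, 62 mm long along the isolator's y, 85 mm from the pivot (about 120 mm above the bench at either end, 140 mm midway); can be pushed with shut fingers
- pocket1 (a point): centre of one tray pocket's floor
- pocket2 (a point): centre of one tray pocket's floor
- pocket3 (a point): centre of one tray pocket's floor
- pocket4 (a point): centre of one tray pocket's floor
- hook1 (a point): where a meter's top bar rests on this flat steel hook: bar 14 mm wide, 6 mm thick, its top (this point) 170 mm up; it points to the stand's -x. Lip at the front end, 25 to 31 mm ahead, stands 12 mm above the bar; orange block 24 mm behind. To free a meter raise it over 12 but under 34 mm, then draw it to the stand's -x by over 50 mm
- hook2 (a point): where a meter's top bar rests on this flat steel hook: bar 14 mm wide, 6 mm thick, its top (this point) 170 mm up; it points to the stand's -x. Lip at the front end, 25 to 31 mm ahead, stands 12 mm above the bar; orange block 24 mm behind. To free a meter raise it over 12 but under 34 mm, then draw it to the stand's -x by over 50 mm
- hook3 (a point): where a meter's top bar rests on this flat steel hook: bar 14 mm wide, 6 mm thick, its top (this point) 170 mm up; it points to the stand's -x. Lip at the front end, 25 to 31 mm ahead, stands 12 mm above the bar; orange block 24 mm behind. To free a meter raise it over 12 but under 34 mm, then draw it to the stand's -x by over 50 mm
- hook4 (a point): where a meter's top bar rests on this flat steel hook: bar 14 mm wide, 6 mm thick, its top (this point) 170 mm up; it points to the stand's -x. Lip at the front end, 25 to 31 mm ahead, stands 12 mm above the bar; orange block 24 mm behind. To free a meter raise it over 12 but under 34 mm, then draw it to the stand's -x by over 50 mm
- parts_bin: bystander: open blue parts bin 110 x 140 x 70 mm; origin centre of underside
- screwdriver: bystander: orange screwdriver 200 mm long lying on the bench; origin below its middle
- spray: bystander: standing spray can 60 mm wide, 170 mm high; origin centre of underside
Mind the look-alikes: they are no part of the job. Leave any black look-alike of the meter4 alone.

How it is judged:
By the outcome, as a careful person would: the job done as asked, in the order asked, and still so for the second after the job is handed in, with the robot touching nothing.
Of meter1, meter2, meter3, meter4 only 3 to 4 are there at a start; the rules pass over those that are not, and their reading is None.
At some moment in a run one of tray may be knocked a few centimetres aside while the robot is not near it.
It also fails if it takes over 210 s, if anything falls off the work surface, if the arm or the gripper's body presses on something with over 40 N, if the wrist force passes 120 N, or if a joint passes its speed limit or range.

## Robot

A 6-joint arm with a two-finger parallel gripper is mounted at the origin on the work surface. World frame = base frame: x ahead of the robot, y to its left, z up, the work surface at z = 0. Lengths are in mm, angles in rad, forces in N, time in s.
With the tool pointing down it reaches from about 275 to 825 mm from the base axis. Payload 4.9 kg.
Tool frame: the origin (TCP) lies on the centre line of the jaws, within the pads' length; the fingertips stand 25 mm ahead of it and the grasp point (between the pads) lies 6 mm ahead of it (r.tcp_to_tips is the distance from the TCP to the fingertips, in mm); z points along the fingers, y is the line along which they close (so a half turn about z gives the same grasp; the last joint's range is limited). The gripper opens to 85 mm and grips with 20 to 120 N. Pads are 22 mm wide; open, the fingers measure 114 mm over their backs; the gripper's body (76 mm by 85 mm) begins 54 mm behind the grasp point. The pads swing forward as they close: fully open they stand 13 mm farther back than shut.
Start: joints at [0.987, 0.326, -0.193, 1.052, 0, 1.437], TCP at [239.129, 495.314, 228.581] pointing down, gripper open.
Joint ranges: [-2.65, 2.65], [-0.97, 1.79], [-1.3, 1.35], [-1.93, 2.1], [-1.47, 1.37], [-3.14, 3.14]. Speed limits (rad/s): [2.57, 2.57, 3.14, 3.14, 3.14, 3.14].

## Interface

Orientations are given as a rotation vector (axis times angle).
In Python, from workcell import r, eyes, spotter gives the robot as it stands.
- The arm moves only by the tool send_rows, never from a script. Its argument "series" is a list that holds one entry, the list of rows, each a list of 7 numbers: the shift along the tool's x, y, z in mm, then the turn, a rotation vector about the tool's x, y, z in degrees, then the finger opening in mm, from 0 to 85.4. A call has 1 to 8 rows; each row shifts and turns the commanded pose from where the row before left it, along the tool's axes as they then stand; what a row does not reach is not made up. A row lasts 1/10 s, in which the tool goes at most 50 mm and 8.59 degrees, less where a joint would pass 70% of its speed; a pose out of reach is approached as far as the arm can. A call is refused whole if a number of a shift passes 50 or a number of a turn 8.59, either way. A call with a gripper value outside its range is refused whole. The fingers move at their own pace and stop on an object; "squeeze" is the grip in N (left out, the last holds). Time passes only in rows, so rows that do not move let the fingers close. It gives the time, the measured TCP pose, the force, the opening and the grip force at its end, in the units of the state.
- r.read_state(): the state, without advancing time (a new reading comes with each control period).
- eyes.get_image(name): name is "scene" or "top"; returns a dict with "img" (400x640x3 uint8, blue, green, red), "fov_y" (degrees; the focal length in pixels is half the picture's height over the tangent of half this angle, whatever the lens; pixels are square), "cx", "cy" (the principal point, pixels), "rvec" (rotation vector, rad) and "tvec" (3), from world to camera coordinates, as OpenCV has them. Camera axes: x right, y down, z forward; pixel columns grow to the right and rows downward; lengths in mm; the calibration is good to about 2 mm. A picture is of the moment at which its call begins. There is no depth.
- r.finish_job(): hands the job in; it is judged then, once.
Trained networks look in a picture, given as the dict that the camera call returned (one of the last four; its "shot" number tells which), for a name from the list of things; names that differ only in an ending like _2 or _b are one class to them, and where a whole thing is asked for, a point or a joint stands for the part that bears it (a point fixed in the world has none). Each returns a list of dicts, best first, with "confidence" (0 to 1); they miss things now and then, are a little off and sometimes report something else, mostly with a low value. They report only what shows in the picture. A call takes as long as a camera call. They do not tell look-alikes from the thing itself.
- spotter.cut_out(picture, target): "pixels" (400x640 bool, what is visible of it) and "bbox" ([left, top, width, height] in pixels, round what is visible of it).
The state is a dict: "time": time; "q": joint angles; "dq": joint speeds; "joint_efforts": joint torques, N m; "ee_pos": TCP position; "orientation": TCP orientation; "wrist_force": force on the tool from outside, world axes, zero at the start; "ft_torque": the same for the moment, N m; "opening": opening from 0.0 (shut) to 1.0 (fully open); "finger_force": force on a finger pad.
Only numpy, scipy, OpenCV 4.12 (cv2) and the standard library are available. Lean on these libraries where they do the work, as an engineer would, in place of code of your own. Each camera call takes 0.05 s, during which the arm holds its last target. There are 200 camera calls.

## Working session

There is one attempt and no reset: what is moved stays moved. The work goes in short steps, Python scripts to look and compute and a tool call to move; the robot and the scene stay as the last step left them, time stands still between calls to the robot, and variables do not carry over. Pictures are saved under pics/ and viewed, at most 14 in all, crops included, and the job is handed in when it is done.

Besides the shell and the picture viewer there is one more tool, called after "Call:" as a command line: name --argument value ..., lists and objects as JSON in quotes. send_rows: Moves the arm, as the interface text tells. Its arguments: {"type":"object","properties":{"series":{"type":"array"},"squeeze":{"type":"number"}},"required":["series"]}

```bash
ls; mkdir -p pics; python3 - <<'E'
from workcell import r, eyes, spotter
import cv2
print(r.read_state())
for n in ("scene","top"):
    p=eyes.get_image(n); print(n,{k:v for k,v in p.items() if k!="img"}); cv2.imwrite(f"pics/{n}0.png",p["img"])
E
```

```text
pics
{'time': 0.0, 'q': array([ 9.86802609e-01,  3.26918331e-01, -1.93606336e-01,  1.05201397e+00,
       -1.49428851e-05,  1.43660627e+00]), 'dq': array([ 1.63599632e-04, -7.16870021e-04,  9.71830077e-04,  2.55537709e-03,
       -2.68351466e-05, -9.03299531e-04]), 'joint_efforts': array([-1.21721703e-03, -4.43399477e+01,  2.62439042e+01,  1.55625853e-02,
       -1.15597918e-04, -2.21018689e-05]), 'ee_pos': array([238.78705043, 494.79030506, 227.80724365]), 'orientation': array([-7.00474986e-01, -3.06189055e+00,  2.57000210e-03]), 'wrist_force': array([-0.52631041, -0.43465137, -0.04731023]), 'ft_torque': array([-0.00577223,  0.03359287, -0.05270621]), 'finger_force': 0.0, 'opening': 0.9947242916664127}
scene {'fov_y': 42.16145687979489, 'cx': 315.4165184523031, 'cy': 201.75513779151606, 'rvec': array([ 1.84724658,  1.54521854, -0.68877605]), 'tvec': array([ -82.19462904, -209.54245051, 2101.21138798]), 'shot': 1}
top {'fov_y': 43.97039286524217, 'cx': 312.9330013920751, 'cy': 190.7281573688894, 'rvec': array([ 2.16093243, -2.20396354,  0.11178322]), 'tvec': array([ -11.44316716,  500.12346341, 1291.28846178]), 'shot': 2}
```

View pics/scene0.png

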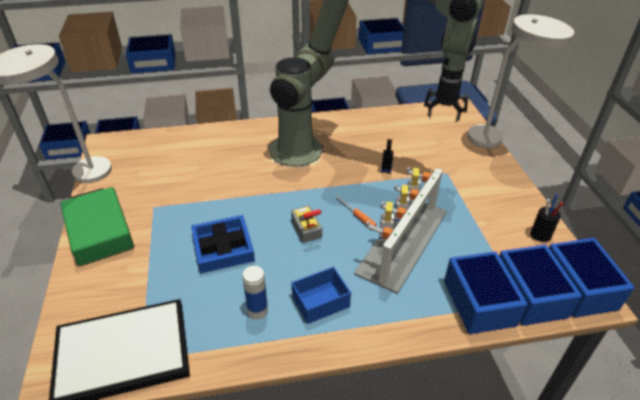

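View pics/top0.png

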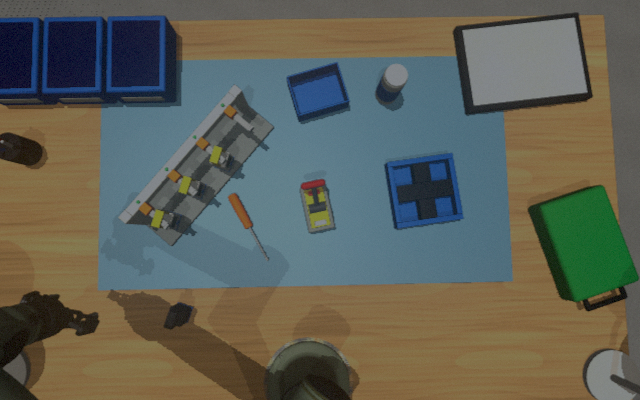

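```bash
cat > h.py <<'E'
import numpy as np, cv2
from scipy.optimize import minimize
from workcell import r, eyes, spotter
def K(p):
    f=200/np.tan(np.radians(p["fov_y"]/2)); return np.array([[f,0,p["cx"]],[0,f,p["cy"]],[0,0,1]])
def proj(p,X): return cv2.projectPoints(np.float64(X).reshape(-1,1,3),p["rvec"],p["tvec"],K(p),None)[0][:,0]
def ray(p,uv,z):
    R=cv2.Rodrigues(p["rvec"])[0]; c=-R.T@p["tvec"]; d=R.T@np.linalg.inv(K(p))@[*uv,1]
    return c+d*(z-c[2])/d[2]
def box(x0,x1,y0,y1,z0,z1): return np.array([[x,y,z] for x in(x0,x1) for y in(y0,y1) for z in(z0,z1)],float)
def place(P,x,y,a,z=0):
    c,s=np.cos(a),np.sin(a); return P@np.array([[c,-s,0],[s,c,0],[0,0,1]]).T+[x,y,z]
def fit(pics,masks,P,x0,z=0,hull=True,S=4):
    """pose x,y,yaw whose box hull overlaps best with the masks"""
    ms=[]
    for m in masks:
        b=cv2.resize(m.astype(np.float32),None,fx=S,fy=S)>.5
        if hull:
            h=cv2.convexHull(np.argwhere(b)[:,::-1].astype(np.int32)); b=np.zeros(b.shape,np.uint8); cv2.fillConvexPoly(b,h,1); b=b>0
        ms.append(b)
    def cost(v):
        t=0
        for p,m in zip(pics,ms):
            q=(proj(p,place(P,v[0],v[1],v[2]/50,z))+.5)*S-.5
            im=np.zeros(m.shape,np.uint8); cv2.fillConvexPoly(im,cv2.convexHull(np.round(q*16).astype(np.int32)),1,shift=4)
            t+=1-(m&(im>0)).sum()/(m|(im>0)).sum()
        return t/len(ms)
    s=np.array([x0[0],x0[1],x0[2]*50])
    o=minimize(cost,s,method="Nelder-Mead",options=dict(initial_simplex=[s,s+[12,0,0],s+[0,12,0],s+[0,0,8]],xatol=.1,fatol=1e-4))
    return np.array([o.x[0],o.x[1],o.x[2]/50]),o.fun
def shots(): return {n:eyes.get_image(n) for n in("top","scene")}
def cut(p,name): return sorted(spotter.cut_out(p,name),key=lambda d:-d["confidence"])
TRAY=box(-87.5,87.5,-87.5,87.5,0,50)
METER=np.vstack([box(-20,20,-20,20,0,85),box(-10,10,-20,20,85,133)])
E
python3 - <<'E'
from h import *
P=shots()
for n,p in P.items():
    for t in ("tray","meter1","isolator","handle","stand"):
        print(n,t,[(round(d["confidence"],2),d["bbox"],int(d["pixels"].sum())) for d in cut(p,t)])
t=P["top"];s=P["scene"]
a=cv2.resize(t["img"][70:260,100:350],None,fx=3.2,fy=3.1,interpolation=2); cv2.imwrite("pics/c1.png",a)
a=cv2.resize(s["img"][160:300,280:460],None,fx=4,fy=4,interpolation=2); cv2.imwrite("pics/c2.png",a)
v,c=fit([t,s],[cut(p,"tray")[0]["pixels"] for p in(t,s)],TRAY,[*ray(t,(424,190),50)[:2],.1]); print("tray",v,c)
print([fit([p],[cut(p,"tray")[0]["pixels"]],TRAY,v) for p in(t,s)])
print("iso red bar",ray(t,(314,184),120),"top rect",[ray(t,q,50)[:2] for q in((303,194),(324,190),(309,233),(332,229))])
E
```

```text
top tray []
top meter1 [(0.85, [152.0, 207.2, 31.2, 22.8], 402), (0.84, [159.8, 302.6, 34.7, 23.5], 525), (0.73, [208.0, 146.4, 23.9, 23.3], 407)]
top isolator [(0.87, [298.0, 176.4, 37.7, 57.5], 1338)]
top handle [(0.78, [301.0, 177.6, 26.1, 26.8], 307), (0.63, [379.6, 155.2, 80.4, 74.5], 4677)]
top stand []
scene tray [(0.62, [193.8, 215.1, 63.5, 56.1], 2688), (0.59, [292.5, 208.4, 30.9, 32.7], 831)]
scene meter1 [(0.82, [382.4, 138.7, 8.8, 31.1], 294), (0.74, [394.6, 184.8, 13.5, 36.0], 255), (0.69, [382.7, 202.5, 14.0, 37.5], 309), (0.63, [405.7, 170.1, 15.8, 31.4], 192)]
scene isolator [(0.73, [289.3, 207.9, 38.1, 34.8], 902)]
scene handle [(0.59, [306.6, 210.7, 15.3, 7.1], 75), (0.56, [354.9, 169.4, 92.2, 121.7], 5096), (0.54, [192.2, 214.7, 63.5, 58.5], 2696)]
scene stand [(0.81, [351.9, 170.1, 94.7, 121.3], 4940)]Traceback (most recent call last):
  File "<stdin>", line 9, in <module>
IndexError: list index out of range
```

View pics/c1.png

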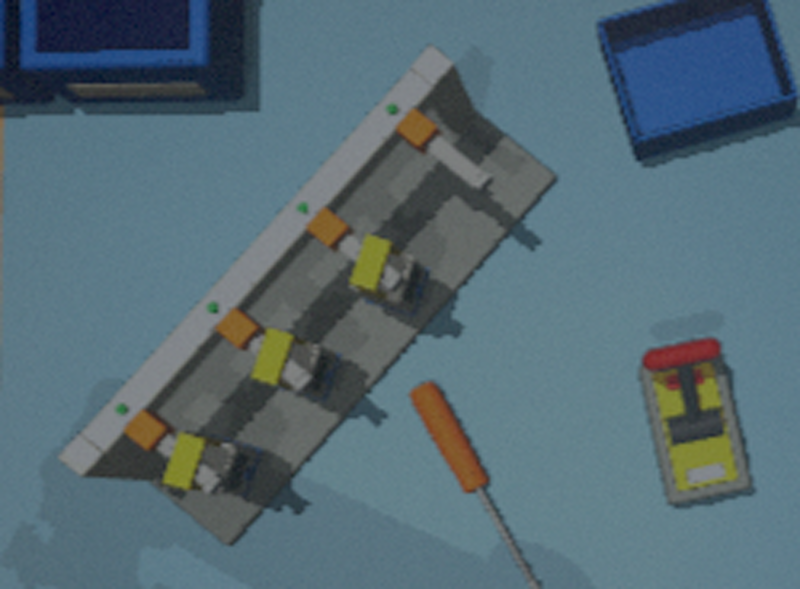

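View pics/c2.png

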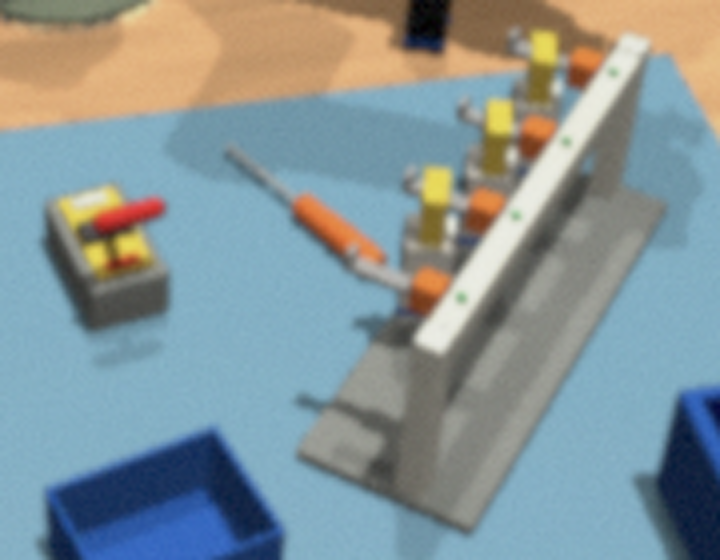

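```bash
cat >> h.py <<'E'
def hsv(p): return cv2.cvtColor(p["img"],cv2.COLOR_BGR2HSV).astype(int)
def comps(m,amin=4):
    n,l,s,c=cv2.connectedComponentsWithStats(m.astype(np.uint8)); return [(s[i],c[i],l==i) for i in range(1,n) if s[i,4]>=amin]
def navy(p): 
    h=hsv(p); return (abs(h[...,0]-110)<14)&(h[...,1]>165)
def traymask(p,guess):
    u=proj(p,[[guess[0],guess[1],50]])[0]
    m=navy(p)
    yy,xx=np.mgrid[:400,:640]; near=np.hypot(xx-u[0],yy-u[1])<75
    cs=comps(cv2.morphologyEx((m&near).astype(np.uint8),cv2.MORPH_CLOSE,np.ones((3,3))),200)
    return min(cs,key=lambda c:np.hypot(*((c[0][:2]+c[0][2:4]/2)-u)))[2]
def tray(P,g):
    ps=list(P.values()); ms=[traymask(p,g) for p in ps]
    return fit(ps,ms,TRAY,g),[fit([p],[m],TRAY,g) for p,m in zip(ps,ms)],[int(m.sum()) for m in ms]
E
python3 - <<'E'
from h import *
P=shots();t,s=P["top"],P["scene"]
g=[*ray(t,(424,190),50)[:2],.1]
print("tray",tray(P,g))
for n,p,roi in(("top",t,(90,75,270,255)),("scene",s,(280,160,460,300))):
    h=hsv(p); R=np.zeros(h.shape[:2],bool); R[roi[1]:roi[3],roi[0]:roi[2]]=1
    col={"green":(abs(h[...,0]-65)<20)&(h[...,1]>70),"orange":(abs(h[...,0]-12)<5)&(h[...,1]>150),"yellow":(abs(h[...,0]-29)<5)&(h[...,1]>130)}
    for k,m in col.items(): print(n,k,[(c[1].round(1).tolist(),int(c[0][4]),ray(p,c[1],175)[:2].round(1).tolist()) for c in comps(m&R,2)])
    print(n,"cam",(-cv2.Rodrigues(p["rvec"])[0].T@p["tvec"]).round())
im=[cut(t,"isolator")[0]["pixels"],cut(s,"isolator")[0]["pixels"]]
ISO=np.vstack([box(-60,60,-35,35,0,50),box(50,74,-31,31,111,129)])
g=[*ray(t,(317,208),50)[:2],0.15]
print(fit([t,s],im,ISO,g),fit([t],im[:1],ISO,g))
h=hsv(t); red=((h[...,0]>172)|(h[...,0]<5))&(h[...,1]>150)
print("red",[(c[1],c[0],ray(t,c[1],120)) for c in comps(red[150:250,290:350],5)] )
E
```

```text
tray ((array([ 4.93618183e+02, -3.12185168e+02,  1.28804348e-01]), np.float64(0.04588794062590096)), [(array([ 4.93747945e+02, -3.12150432e+02,  1.31738960e-01]), np.float64(0.01787005746295156)), (array([ 4.88686194e+02, -3.13644017e+02,  1.30329730e-01]), np.float64(0.06697063404284131))], [2809, 1553])
top green [([222.1, 104.9], 8, [694.9, 192.3]), ([194.1, 136.9], 8, [619.1, 258.4]), ([166.0, 169.0], 9, [543.9, 324.0]), ([137.8, 201.6], 9, [468.8, 389.0])]
top orange [([230.7, 113.9], 15, [672.6, 172.2]), ([205.3, 145.4], 7, [598.2, 232.2]), ([175.0, 171.0], 3, [538.8, 303.0]), ([176.6, 178.4], 8, [521.4, 299.1]), ([239.6, 210.3], 268, [443.8, 152.7]), ([145.5, 203.5], 2, [463.9, 371.1]), ([148.5, 209.8], 11, [449.0, 364.1])]
top yellow [([215.5, 154.4], 133, [576.4, 208.2]), ([184.9, 184.5], 138, [506.7, 279.9]), ([157.2, 218.5], 145, [428.5, 343.6])]
top cam [ 384.   -2. 1331.]
scene green [([385.5, 166.0], 2, [380.0, 253.7])]
scene orange [([425.4, 175.6], 48, [452.5, 368.6]), ([413.3, 193.3], 44, [530.6, 301.4]), ([400.4, 211.8], 50, [605.6, 236.0]), ([305.8, 212.8], 10, [559.5, -46.8]), ([360.7, 215.7], 79, [601.0, 113.5]), ([371.3, 221.7], 7, [631.9, 138.1]), ([310.0, 225.2], 24, [614.4, -43.3]), ([386.3, 232.2], 60, [681.8, 169.8])]
scene yellow [([415.6, 171.9], 42, [428.1, 343.1]), ([404.4, 189.5], 45, [507.8, 279.5]), ([388.6, 206.9], 44, [577.9, 207.1]), ([307.7, 209.7], 3, [546.7, -39.0]), ([298.5, 213.7], 18, [559.6, -69.2]), ([312.0, 220.2], 22, [594.6, -34.0]), ([303.5, 222.5], 24, [599.8, -60.4])]
scene cam [1692. -222. 1247.]Traceback (most recent call last):
  File "<stdin>", line 10, in <module>
IndexError: list index out of range
```

```bash
python3 - <<'E'
from h import *
P=shots();t,s=P["top"],P["scene"]
BAIL=box(-10,10,-20,20,85,133)
ex,ey=np.array([.656,.754]),np.array([-.754,.656])
Y={}
for n,p,roi in(("top",t,(90,75,270,255)),("scene",s,(380,160,460,300))):
    h=hsv(p); R=np.zeros(h.shape[:2],bool); R[roi[1]:roi[3],roi[0]:roi[2]]=1
    Y[n]=[c[2] for c in comps(R&(abs(h[...,0]-29)<7)&(h[...,1]>110),20)]
top=sorted(Y["top"],key=lambda m:np.argwhere(m)[:,0].mean()); sc=sorted(Y["scene"],key=lambda m:-np.argwhere(m)[:,0].mean())
for a,b,d in zip(top,sc,([619.1,258.4],[543.9,324.],[468.8,389.])):
    g=[*(np.array(d)-61*ex),.855]
    for ps,ms in(([t],[a]),([t,s],[a,b])):
        v,c=fit(ps,ms,BAIL,g,z=45); w=v[:2]-d; print(v.round(3),round(c,3),"ahead",-w@ex,"side",w@ey)
for p,roi in((t,(290,165,345,245)),(s,(285,200,330,250))):
    h=hsv(p); R=np.zeros(h.shape[:2],bool); R[roi[1]:roi[3],roi[0]:roi[2]]=1
    red=((h[...,0]>172)|(h[...,0]<6))&(h[...,1]>140)&R
    print("red",[(c[1].round(1),c[0],ray(p,c[1],120).round(1)) for c in comps(red,5)])
    yel=(abs(h[...,0]-28)<7)&(h[...,1]>100)&R
    print("yel",cv2.minAreaRect(np.argwhere(yel)[:,::-1].astype(np.int32)),[ray(p,q,50)[:2].round() for q in cv2.boxPoints(cv2.minAreaRect(np.argwhere(yel)[:,::-1].astype(np.int32)))])
im=cut(t,"isolator")
ISO=np.vstack([box(-60,60,-35,35,0,50),box(50,74,-31,31,111,129)])
g=[*ray(t,(317,208),50)[:2],0.15]
if im: print(fit([t],[im[0]["pixels"]],ISO,g))
E
```

```text
[579.148 211.969   0.941] 0.304 ahead 61.21708020022756 side -0.3346334339713905
[577.7   208.362   1.21 ] 0.305 ahead 64.88746552323394 side -1.6092469580294415
[508.644 284.077   1.008] 0.33 ahead 53.22999096179989 side 0.3937852389685306
[506.383 279.643   1.174] 0.295 ahead 58.05627368902791 side -0.810411108463971
[430.356 348.16    1.063] 0.351 ahead 56.01243172942468 side 2.195741715010924
[428.378 344.3     1.211] 0.296 ahead 60.22108030875973 side 1.154889701207428
red [(array([312.6, 184. ]), array([302, 180,  23,   9, 123], dtype=int32), array([507.9, -19.3, 120. ]))]
yel ((316.76898193359375, 207.13719177246094), (38.492252349853516, 18.863752365112305), 77.7352294921875) [array([499.,   4.]), array([508., -44.]), array([410., -63.]), array([401., -16.])]
red [(array([311.3, 213.8]), array([304, 210,  16,   8,  64], dtype=int32), array([508.9, -21.4, 120. ]))]
yel ((306.05194091796875, 217.9722900390625), (23.52941131591797, 14.0), 61.927513122558594) [array([411., -63.]), array([386., -16.]), array([493.,   3.]), array([516., -42.])]
(array([ 4.48849086e+02, -2.98876323e+01,  1.94232528e-01]), np.float64(0.12751704299168543))
```

```bash
cat >> h.py <<'E'
from scipy.spatial.transform import Rotation as Ro
def plan(x,y,z,ya,turn=None,n=None,start=None):
    """rows that bring the tool, pointing down, to x,y,z with its closing line at angle ya (mod pi)"""
    s=r.read_state(); p0,R0=(s["ee_pos"],Ro.from_rotvec(s["orientation"])) if start is None else start
    ty=R0.as_matrix()[:,1]; d=(ya-np.arctan2(ty[1],ty[0])+np.pi/2)%np.pi-np.pi/2
    if turn: d+=turn*np.pi
    R1=Ro.from_euler("z",d)*R0
    # also level it
    zt=R1.as_matrix()[:,2]; ax=np.cross(zt,[0,0,-1]); R1=Ro.from_rotvec(ax)*R1
    rv=(R0.inv()*R1).as_rotvec(); D=np.array([x,y,z])-p0
    k=n or int(max(np.ceil(np.linalg.norm(np.degrees(rv))/8.4),np.ceil(np.linalg.norm(D)/48),1))
    R=R0
    print("now",p0.round(1),"turn",np.degrees(rv).round(1),"D",D.round(1),"k",k, "q6",s["q"][5].round(2))
    for i in range(k):
        print(*(R.inv().apply(D/k)).round(1),*np.degrees(rv/k).round(2)); R=R*Ro.from_rotvec(rv/k)
    return np.array([x,y,z]),R1
E
python3 - <<'E'
from h import *
ex=np.array([np.cos(.195),np.sin(.195)]); b=np.array([508.,-20.])
a=b+38*ex
s=plan(*a,230,.195+np.pi/2)
s=plan(*a,141,.195+np.pi/2,start=s)
s=plan(*(a-ex*110),141,.195+np.pi/2,start=s)
print(r.read_state()["q"])
E
```

```text
now [239.1 495.3 228.6] turn [ -0.   -0.  -36.9] D [ 306.2 -507.9    1.4] k 13 q6 1.44
-38.2 -24.9 -0.1 -0.0 -0.0 -2.84
-36.9 -26.8 -0.1 -0.0 -0.0 -2.84
-35.5 -28.6 -0.1 -0.0 -0.0 -2.84
-34.1 -30.3 -0.1 -0.0 -0.0 -2.84
-32.5 -32.0 -0.1 -0.0 -0.0 -2.84
-30.9 -33.6 -0.1 -0.0 -0.0 -2.84
-29.2 -35.0 -0.1 -0.0 -0.0 -2.84
-27.4 -36.5 -0.1 -0.0 -0.0 -2.84
-25.6 -37.8 -0.1 -0.0 -0.0 -2.84
-23.7 -39.0 -0.1 -0.0 -0.0 -2.84
-21.7 -40.1 -0.1 -0.0 -0.0 -2.84
-19.7 -41.1 -0.1 -0.0 -0.0 -2.84
-17.6 -42.1 -0.1 -0.0 -0.0 -2.84
now [545.3 -12.6 230. ] turn [-0.  0.  0.] D [  0.   0. -89.] k 2 q6 1.44
0.0 0.0 44.5 -0.0 0.0 0.0
0.0 0.0 44.5 -0.0 0.0 0.0
now [545.3 -12.6 141. ] turn [ 0. -0. -0.] D [-107.9  -21.3    0. ] k 3 q6 1.44
36.7 -0.0 0.0 0.0 -0.0 -0.0
36.7 -0.0 0.0 0.0 -0.0 -0.0
36.7 -0.0 0.0 0.0 -0.0 -0.0
[ 9.86804503e-01  3.26201567e-01 -1.92637659e-01  1.05197751e+00
 -3.44455815e-06  1.43661549e+00]
```

Call:
send_rows --series '[[[-38.2,-24.9,0,0,0,-2.84,0],[-36.9,-26.8,0,0,0,-2.84,0],[-35.5,-28.6,0,0,0,-2.84,0],[-34.1,-30.3,0,0,0,-2.84,0],[-32.5,-32,0,0,0,-2.84,0],[-30.9,-33.6,0,0,0,-2.84,0],[-29.2,-35,0,0,0,-2.84,0],[-27.4,-36.5,0,0,0,-2.84,0]]]' --squeeze 40

```text
time: 1.9
ee_pos: [428.2, 181.1, 228.9]
orientation: [0.08, 3.14, 0.0]
wrist_force: [0.6, -0.1, 0.4]
opening: 0.002
finger_force: 0.0
```

Call:
send_rows --series '[[[-25.6,-37.8,0,0,0,-2.84,0],[-23.7,-39,0,0,0,-2.84,0],[-21.7,-40.1,0,0,0,-2.84,0],[-19.7,-41.1,0,0,0,-2.84,0],[-17.6,-42.1,0,0,0,-2.84,0],[0,0,0,0,0,0,0],[0,0,0,0,0,0,0]]]'

```text
time: 2.6
ee_pos: [545.1, -13.4, 228.2]
orientation: [0.301, -3.126, -0.001]
wrist_force: [-0.4, 1.1, 0.8]
opening: 0.001
finger_force: 0.0
```

```bash
python3 - <<'E'
from h import *
ex=np.array([np.cos(.195),np.sin(.195)]); b=np.array([508.,-20.])
a=b+38*ex
s=plan(*a,141,.195+np.pi/2)
P=shots(); print(tray(P,[493,-312,.13])); v=np.hstack([P["top"]["img"][100:300,200:400],P["scene"]["img"][120:320,220:420]]); cv2.imwrite("pics/i1.png",cv2.resize(v,None,fx=2,fy=2))
E
```

```text
now [545.1 -13.4 228.2] turn [ 0.  -0.  -0.2] D [  0.2   0.8 -87.2] k 2 q6 -0.35
-0.2 0.3 43.6 0.02 -0.02 -0.08
-0.2 0.3 43.6 0.02 -0.02 -0.08
((array([ 4.93730946e+02, -3.12409369e+02,  1.24707818e-01]), np.float64(0.045341433990379265)), [(array([ 4.93690497e+02, -3.12191287e+02,  1.23092864e-01]), np.float64(0.019444956423286586)), (array([ 4.88464583e+02, -3.12774854e+02,  1.21349795e-01]), np.float64(0.06515209683611478))], [2791, 1558])
```

View pics/i1.png

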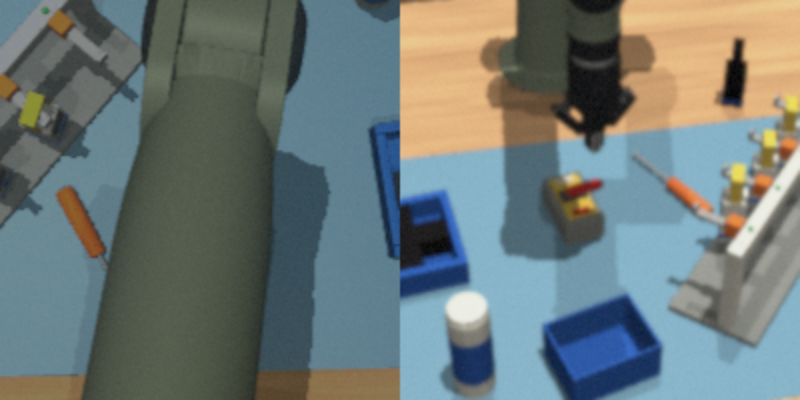

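The gripper hangs above the isolator's +x side (scene crop ~(595,140)); the bar at ~(585,188) is clear of it. I'll lower it and push.

Call:
send_rows --series '[[[0,0,44,0,0,0,0],[0,0,43,0,0,0,0],[0,0,0,0,0,0,0],[10,0,0,0,0,0,0],[10,0,0,0,0,0,0],[10,0,0,0,0,0,0],[10,0,0,0,0,0,0],[10,0,0,0,0,0,0]]]'

```text
time: 3.5
ee_pos: [495.6, -22.6, 142.6]
orientation: [-0.305, 3.125, -0.001]
wrist_force: [0.5, 0.7, 0.1]
opening: -0.001
finger_force: 0.0
```

Call:
send_rows --series '[[[10,0,0,0,0,0,0],[10,0,0,0,0,0,0],[10,0,0,0,0,0,0],[10,0,0,0,0,0,0],[10,0,0,0,0,0,0],[10,0,0,0,0,0,0],[0,0,0,0,0,0,0],[0,0,0,0,0,0,0]]]'

```text
time: 4.3
ee_pos: [437.3, -34.0, 141.7]
orientation: [-0.305, 3.126, -0.0]
wrist_force: [0.4, 0.1, -0.1]
opening: 0.001
finger_force: 0.0
```

Call:
send_rows --series '[[[0,0,-45,0,0,0,60],[0,0,-45,0,0,0,60],[0,45,0,0,0,0,60],[0,45,0,0,0,0,60],[0,45,0,0,0,0,60],[0,0,0,0,0,0,60]]]'

```text
time: 4.9
ee_pos: [410.1, 102.8, 231.8]
orientation: [-0.317, 3.125, 0.003]
wrist_force: [0.4, -0.4, 0.3]
opening: 0.704
finger_force: 0.0
```

```bash
python3 - <<'E'
from h import *
P=shots()
for p,roi in((P["top"],(280,165,345,245)),(P["scene"],(285,180,330,250))):
    h=hsv(p); R=np.zeros(h.shape[:2],bool); R[roi[1]:roi[3],roi[0]:roi[2]]=1
    red=((h[...,0]>172)|(h[...,0]<6))&(h[...,1]>140)&R
    print("red",[(c[1].round(1),c[0],ray(p,c[1],120).round(1)) for c in comps(red,5)])
a=.855
ex=np.array([np.cos(a),np.sin(a)])
for d,k in(([619.1,258.4],62),([543.9,324.],57.5),([468.8,389.],59.5)):
    q=np.array(d)-k*ex; print(q); plan(*q,240,a+np.pi/2)
E
```

```text
red [(array([312.5, 184. ]), array([301, 180,  24,   9, 128], dtype=int32), array([507.9, -19.2, 120. ])), (array([309.6, 193.4]), array([309, 192,   3,   3,   5], dtype=int32), array([484.7, -11.6, 120. ]))]
red [(array([312.4, 213.2]), array([304, 209,  17,   9,  83], dtype=int32), array([506.9, -17.4, 120. ]))]
[578.4144524 211.6166032]
now [411.3  99.5 231.7] turn [ -0.    0.  -37.7] D [167.1 112.2   8.3] k 5 q6 -0.13
-37.2 15.4 -1.6 -0.01 0.0 -7.53
-38.9 10.4 -1.6 -0.01 0.0 -7.53
-39.9 5.2 -1.7 -0.01 0.0 -7.53
-40.3 -0.0 -1.7 -0.01 0.0 -7.53
-39.9 -5.3 -1.7 -0.01 0.0 -7.53
[506.16743569 280.61217232]
now [411.3  99.5 231.7] turn [ -0.    0.  -37.7] D [ 94.9 181.2   8.3] k 5 q6 -0.13
-25.7 31.8 -1.7 -0.01 0.0 -7.53
-29.7 28.2 -1.7 -0.01 0.0 -7.53
-33.1 24.0 -1.7 -0.01 0.0 -7.53
-36.0 19.5 -1.7 -0.01 0.0 -7.53
-38.2 14.6 -1.7 -0.01 0.0 -7.53
[429.75499867 344.10303049]
now [411.3  99.5 231.7] turn [ -0.    0.  -37.7] D [ 18.5 244.6   8.3] k 6 q6 -0.13
-11.0 39.4 -1.4 -0.01 0.0 -6.28
-15.3 37.9 -1.4 -0.01 0.0 -6.28
-19.3 36.0 -1.4 -0.01 0.0 -6.28
-23.1 33.7 -1.4 -0.01 0.0 -6.28
-26.7 31.0 -1.4 -0.01 0.0 -6.28
-29.9 27.9 -1.4 -0.01 0.0 -6.28
```

```bash
python3 - <<'E'
from h import *
print(r.tcp_to_tips)
a=.195
ex=np.array([np.cos(a),np.sin(a)]); b=np.array([508.,-20.])
s=plan(*(b+40*ex),215,a+np.pi/2)
E
```

```text
25.0
now [411.3  99.5 231.7] turn [-0.   0.   0.2] D [ 135.9 -111.7  -16.7] k 4 q6 -0.13
-27.8 -34.1 4.2 -0.01 0.01 0.04
-27.9 -34.0 4.2 -0.01 0.01 0.04
-27.9 -34.0 4.2 -0.01 0.01 0.04
-27.9 -34.0 4.2 -0.01 0.01 0.04
```

Call:
send_rows --series '[[[-27.8,-34,4.2,0,0,0,0],[-27.8,-34,4.2,0,0,0,0],[-27.8,-34,4.2,0,0,0,0],[-27.8,-34,4.2,0,0,0,0],[0,0,0,0,0,0,0],[0,0,44,0,0,0,0],[0,0,43,0,0,0,0],[0,0,0,0,0,0,0]]]'

```text
time: 5.8
ee_pos: [541.6, -13.9, 122.6]
orientation: [0.301, -3.117, -0.004]
wrist_force: [-0.2, 0.3, -0.7]
opening: 0.001
finger_force: 0.0
```

Call:
send_rows --series '[[[10,0,0,0,0,0,0],[10,0,0,0,0,0,0],[10,0,0,0,0,0,0],[10,0,0,0,0,0,0],[10,0,0,0,0,0,0],[0,0,0,0,0,0,0]]]'

```text
time: 6.4
ee_pos: [495.9, -23.1, 128.3]
orientation: [0.304, -3.127, 0.0]
wrist_force: [1.0, -0.5, -0.4]
opening: -0.003
finger_force: 0.0
```

```bash
python3 - <<'E'
from h import *
P=shots()
v=P["scene"]["img"][150:270,250:390]; cv2.imwrite("pics/i2.png",cv2.resize(v,None,fx=4,fy=4,interpolation=2)); print(r.read_state())
E
```

```text
{'time': 6.5, 'q': array([-1.94823530e-01,  3.26482884e-01, -4.73904816e-01,  7.69406547e-01,
        1.16747568e-04, -3.89270221e-01]), 'dq': array([0.00494564, 0.01416701, 0.01788549, 0.0001986 , 0.00061925,
       0.0012018 ]), 'joint_efforts': array([-5.01795730e-02, -4.09603465e+01,  2.21508211e+01,  1.14517228e-01,
       -7.19178905e-03, -3.06427100e-03]), 'ee_pos': array([497.54485755, -23.12308996, 128.23111142]), 'orientation': array([-3.04858867e-01,  3.12576799e+00, -2.77484201e-04]), 'wrist_force': array([ 0.22227439, -0.21654548, -0.54228427]), 'ft_torque': array([-0.0091544 , -0.01068784,  0.00172949]), 'finger_force': 0.0, 'opening': -0.002836065966032356}
```

View pics/i2.png

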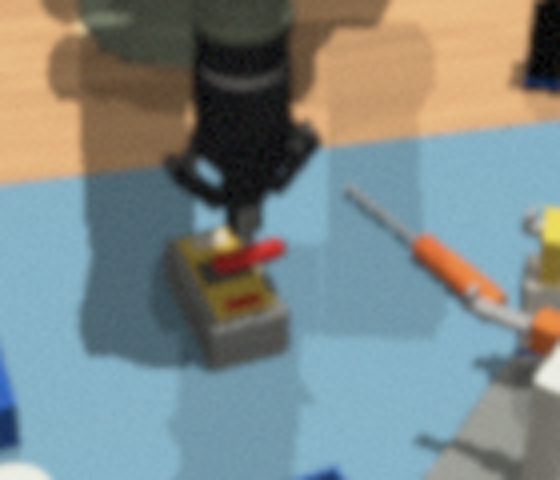

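```bash
python3 - <<'E'
from h import *
p=eyes.get_image("scene")
print(proj(p,[[497.5,-23,103],[497.5,-23,128],[508,-20,120],[508,-20,129],[453,-30,50]]))
print(ray(p,(310.7,225),50), ray(p,(305,209.5),50),"tip if at y -23:",[ray(p,(311,207),z) for z in (103,130,150)])
E
```

```text
[[310.23069607 215.29490381]
 [310.1855855  209.57338283]
 [311.6934723  213.52335395]
 [311.68251228 211.44711773]
 [305.99234607 218.07581602]]
[488.25969686 -20.14954559  50.        ] [410.79527942 -26.41306728  50.        ] tip if at y -23: [array([459.08938589, -13.83492797, 103.        ]), array([488.17996121, -18.74868445, 130.        ]), array([509.72853551, -22.38850406, 150.        ])]
```

```bash
python3 - <<'E'
from h import *
p=eyes.get_image("scene")
print(proj(p,[[545.1,-13.4,203],[545.1,-13.4,228],[545.1,-13.4,243]]))
v=p["img"][180:245,280:345]; cv2.imwrite("pics/i3.png",cv2.resize(v,None,fx=9,fy=9,interpolation=0))
E
```

```text
[[315.85746557 201.47564969]
 [315.87010544 195.23412276]
 [315.87782107 191.42417343]]
```

View pics/i3.png

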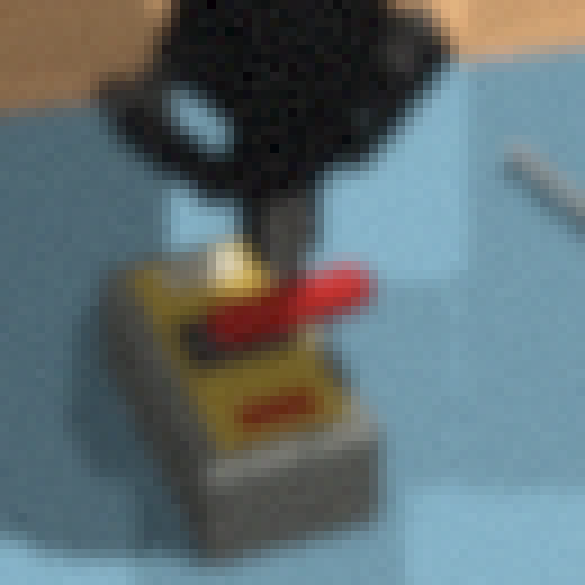

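```bash
python3 - <<'E'
from h import *
s=cv2.imread("pics/scene0.png"); t=cv2.imread("pics/top0.png")
P=shots()
for n,im in(("scene",s),("top",t)):
    p=P[n]; print(n,proj(p,[[0,0,0],[239.,495.,203],[239,495,228],[545,-13,203]]).round(1))
p=P["scene"]
for c,im in((proj(p,[[239.,495.,203]])[0],s),):
    u,v=c.astype(int); pass
u=proj(P["scene"],[[239.,495.,203]])[0].astype(int); w=proj(P["top"],[[239.,495.,203]])[0].astype(int)
def crop(im,c):
    im=im.copy(); cv2.circle(im,tuple(int(i) for i in c),1,(0,0,255),-1); x=max(c[0]-40,0);y=max(c[1]-40,0); return cv2.resize(im[y:y+80,x:x+80],(390,390),interpolation=0)
cv2.imwrite("pics/k.png",np.hstack([crop(s,u),crop(t,w)]))
E
```

```text
scene [[295.1 150. ]
 [440.5 128.6]
 [441.6 122.7]
 [316.  201.4]]
top [[308.5 382.6]
 [ 84.5 304.6]
 [ 79.4 306.2]
 [309.9 164.2]]
```

View pics/k.png

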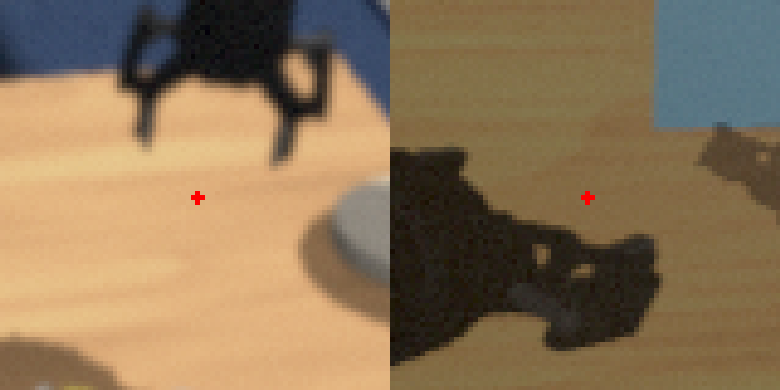

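Call:
send_rows --series '[[[0,0,-45,0,0,0,0],[0,0,-30,0,0,0,0],[0,45,0,0,0,0,0],[0,45,0,0,0,0,0],[0,45,0,0,0,0,0],[0,0,0,0,0,0,0],[0,0,0,0,0,0,0]]]'

```text
time: 7.4
ee_pos: [471.3, 110.3, 202.7]
orientation: [-0.31, 3.126, -0.001]
wrist_force: [0.9, -1.1, 0.3]
opening: 0.0
finger_force: 0.0
```

```bash
python3 - <<'E'
from h import *
P=shots(); s=r.read_state(); print(s["ee_pos"],s["q"],s["orientation"])
tip=s["ee_pos"]-[0,0,25]; o=[]
for n,p in P.items():
    c=proj(p,[tip])[0].round().astype(int); print(n,c); im=p["img"].copy(); cv2.circle(im,tuple(int(i) for i in c),1,(0,0,255),-1)
    x=c[0]-40;y=c[1]-40; print("crop origin",x,y); o.append(cv2.resize(im[y:y+80,x:x+80],(400,400),interpolation=0))
cv2.imwrite("pics/k2.png",np.hstack(o))
E
```

```text
[471.65191386 108.82655466 202.63587917] [ 7.44040383e-02  2.25644696e-01 -4.00655341e-01  9.44590704e-01
 -4.40657738e-04 -1.19659234e-01] [ 3.04345672e-01 -3.12671104e+00  6.88627944e-04]
top [258 198]
crop origin 218 158
scene [350 188]
crop origin 310 148
```

View pics/k2.png

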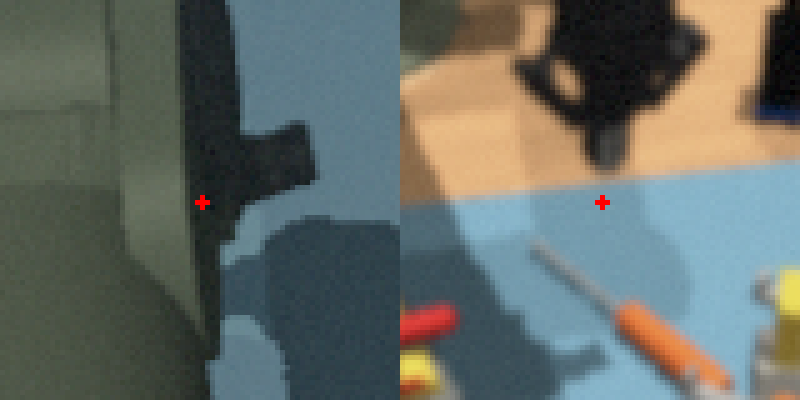

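```bash
python3 - <<'E'
from h import *
p=eyes.get_image("top"); s=r.read_state(); e=s["ee_pos"]; R=Ro.from_rotvec(s["orientation"]).as_matrix()
for z in(0,40,80): print(z,[proj(p,[e+R@[0,-d,-z]])[0].round(1).tolist() for d in(-45,45)], ray(p,(279,188.4),e[2]+z).round(1))
q=eyes.get_image("scene"); print("scene tip rays",[ray(q,(351.6,181.6),z).round(1).tolist() for z in(150,165,178,190,205)])
from scipy.optimize import least_squares
E
```

```text
0 [[237.9, 201.2], [276.6, 192.9]] [490.6  58.8 202.7]
40 [[235.4, 200.0], [275.5, 191.4]] [486.8  56.6 242.7]
80 [[232.7, 198.7], [274.4, 189.7]] [483.   54.4 282.7]
scene tip rays [[410.7, 131.2, 150.0], [428.2, 126.4, 165.0], [443.4, 122.2, 178.0], [457.4, 118.3, 190.0], [474.9, 113.5, 205.0]]
```

```bash
python3 - <<'E'
from h import *
plan(570,55,200,.195+np.pi/2)
E
```

```text
now [471.7 108.3 202.6] turn [-0.  -0.  -0.1] D [ 98.3 -53.3  -2.6] k 3 q6 -0.12
-28.8 -23.7 0.9 -0.0 -0.0 -0.04
-28.7 -23.7 0.9 -0.0 -0.0 -0.04
-28.7 -23.8 0.9 -0.0 -0.0 -0.04
```

Call:
send_rows --series '[[[-28.7,-23.7,0,0,0,0,0],[-28.7,-23.7,0,0,0,0,0],[-28.7,-23.7,0,0,0,0,0],[0,0,40,0,0,0,0],[0,0,40,0,0,0,0],[0,0,40,0,0,0,0],[0,0,30,0,0,0,0],[0,0,0,0,0,0,0]]]'

```text
time: 8.4
ee_pos: [565.8, 55.0, 48.5]
orientation: [0.301, -3.119, -0.002]
wrist_force: [-1.3, 0.4, 0.7]
opening: -0.001
finger_force: 0.0
```

```bash
python3 - <<'E'
from h import *
p=eyes.get_image("scene"); s=r.read_state(); e=s["ee_pos"]; print(e,s["wrist_force"]); 
c=proj(p,[e-[0,0,25],e,[570,55,0]]); print(c)
im=p["img"].copy()
for u in c: cv2.circle(im,tuple(int(i) for i in u.round()),0,(0,0,255),-1)
x,y=int(c[0][0])-40,int(c[0][1])-40; print(x,y)
cv2.imwrite("pics/k3.png",cv2.resize(im[y:y+60,x:x+80],None,fx=9,fy=9,interpolation=0))
E
```

```text
[567.78074134  55.09003691  51.02508841] [-0.46440178  0.03305715  0.67354676]
[[337.89799626 244.42401904]
 [338.13161253 239.03100942]
 [337.77462581 250.42259928]]
297 204
```

View pics/k3.png

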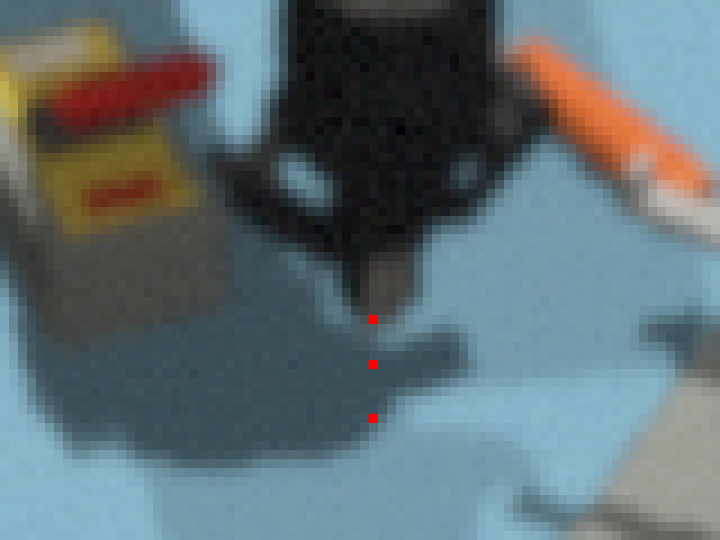

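The finger ends at the projected TCP (crop (373,318)), not 25 mm further down. So the fingertips really sit about 25 mm higher than reported. I'll touch the bench to settle it.

Call:
send_rows --series '[[[0,0,4,0,0,0,0],[0,0,4,0,0,0,0],[0,0,4,0,0,0,0],[0,0,4,0,0,0,0],[0,0,3,0,0,0,0],[0,0,3,0,0,0,0],[0,0,3,0,0,0,0],[0,0,0,0,0,0,0]]]'

```text
time: 9.25
ee_pos: [569.1, 56.3, 27.3]
orientation: [0.305, -3.126, -0.0]
wrist_force: [0.5, -0.2, -0.5]
opening: 0.001
finger_force: 0.0
```

Call:
send_rows --series '[[[0,0,2,0,0,0,0],[0,0,2,0,0,0,0],[0,0,1,0,0,0,0],[0,0,0,0,0,0,0]]]'

```text
time: 9.65
ee_pos: [569.4, 56.3, 22.6]
orientation: [0.305, -3.126, -0.0]
wrist_force: [-0.1, -0.2, -0.5]
opening: 0.003
finger_force: 0.0
```

Call:
send_rows --series '[[[0,0,3,0,0,0,0],[0,0,3,0,0,0,0],[0,0,3,0,0,0,0],[0,0,2,0,0,0,0],[0,0,0,0,0,0,0]]]'

```text
time: 10.15
ee_pos: [569.2, 56.3, 11.3]
orientation: [0.305, -3.126, -0.0]
wrist_force: [0.1, 0.2, -0.3]
opening: -0.0
finger_force: 0.0
```

Call:
send_rows --series '[[[0,0,2,0,0,0,0],[0,0,2,0,0,0,0],[0,0,2,0,0,0,0],[0,0,0,0,0,0,0]]]'

```text
time: 10.55
ee_pos: [569.3, 56.3, 5.5]
orientation: [0.305, -3.126, -0.0]
wrist_force: [-0.0, -0.0, -0.1]
opening: 0.0
finger_force: 0.0
```

Call:
send_rows --series '[[[0,0,2,0,0,0,0],[0,0,2,0,0,0,0],[0,0,0,0,0,0,0]]]'

```text
time: 10.85
ee_pos: [569.3, 56.3, 1.5]
orientation: [0.305, -3.126, -0.0]
wrist_force: [-1.2, -0.4, -0.1]
opening: 0.003
finger_force: 0.0
```

Call:
send_rows --series '[[[0,0,2,0,0,0,0],[0,0,0,0,0,0,0]]]'

```text
time: 11.05
ee_pos: [569.4, 56.3, -0.4]
orientation: [0.305, -3.126, -0.0]
wrist_force: [0.3, 0.6, -0.7]
opening: 0.002
finger_force: 0.0
```

Call:
send_rows --series '[[[0,0,2,0,0,0,0],[0,0,0,0,0,0,0]]]'

```text
time: 11.25
ee_pos: [569.4, 56.3, -2.4]
orientation: [0.305, -3.126, -0.0]
wrist_force: [0.5, 0.0, -0.1]
opening: -0.003
finger_force: 0.0
```

Call:
send_rows --series '[[[0,0,2,0,0,0,0],[0,0,0,0,0,0,0]]]'

```text
time: 11.45
ee_pos: [569.5, 56.3, -2.7]
orientation: [-0.305, 3.126, -0.0]
wrist_force: [-4.6, -0.3, 14.0]
opening: 0.001
finger_force: 6.9
```

```bash
python3 - <<'E'
from h import *
o=[]
P=shots();s=r.read_state(); e=s["ee_pos"]; print(e,s["wrist_force"]); 
for n,p in P.items():
    c=proj(p,[e,[e[0],e[1],0]])[0]; im=p["img"]; x,y=int(c[0])-40,int(c[1])-40; o.append(cv2.resize(im[y:y+80,x:x+80],(400,400),interpolation=0)); print(n,c,x,y)
cv2.imwrite("pics/k4.png",np.hstack(o))
E
```

```text
[569.53750603  56.30377555  -2.6675295 ] [-4.67534614 -0.50272697 13.67761522]
top [283.68592596 166.4810355 ] 243 126
scene [338.11168066 250.82513364] 298 210
```

View pics/k4.png

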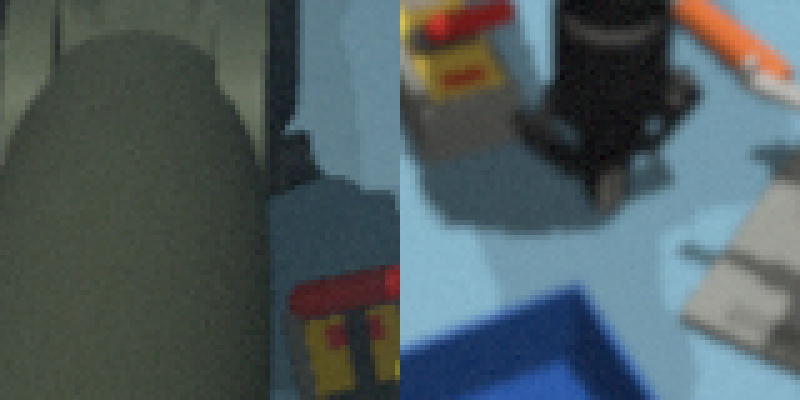

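Call:
send_rows --series '[[[0,0,-37,0,0,0,0],[0,0,-37,0,0,0,0],[0,0,-37,0,0,0,0],[10,-36,0,0,0,0,0],[0,-36,0,0,0,0,0],[0,0,0,0,0,0,0],[0,0,0,0,0,0,0]]]'

```text
time: 12.25
ee_pos: [573.6, -16.8, 106.7]
orientation: [0.303, -3.127, -0.001]
wrist_force: [0.3, 0.2, -0.1]
opening: -0.004
finger_force: 0.0
```

Call:
send_rows --series '[[[10,0,0,0,0,0,0],[10,0,0,0,0,0,0],[10,0,0,0,0,0,0],[10,0,0,0,0,0,0],[10,0,0,0,0,0,0],[10,0,0,0,0,0,0],[10,0,0,0,0,0,0],[0,0,0,0,0,0,0]]]'

```text
time: 13.05
ee_pos: [504.0, -29.9, 107.3]
orientation: [-0.305, 3.126, -0.0]
wrist_force: [0.8, 0.1, 0.6]
opening: 0.001
finger_force: 0.3
```

Call:
send_rows --series '[[[10,0,0,0,0,0,0],[10,0,0,0,0,0,0],[10,0,0,0,0,0,0],[10,0,0,0,0,0,0],[5,0,0,0,0,0,0],[0,0,0,0,0,0,0],[0,0,0,0,0,0,0]]]'

```text
time: 13.75
ee_pos: [460.8, -38.6, 106.8]
orientation: [-0.305, 3.127, -0.0]
wrist_force: [0.1, -0.3, 0.6]
opening: -0.0
finger_force: 0.0
```

```bash
cat >> h.py <<'E'
def redbar():
    p=eyes.get_image("scene"); h=hsv(p); R=np.zeros(h.shape[:2],bool); R[180:250,285:330]=1
    red=((h[...,0]>172)|(h[...,0]<6))&(h[...,1]>140)&R
    print("red",[(c[1].round(1),c[0],ray(p,c[1],120).round(1)) for c in comps(red,5)])
E
python3 - <<'E'
from h import *
redbar(); print(r.read_state()["ee_pos"])
E
```

```text
red [(array([297., 193.]), array([296, 192,   3,   3,   9], dtype=int32), array([401.5, -50.9, 120. ]))]
[461.06680808 -38.62428781 106.8311717 ]
```

Call:
send_rows --series '[[[0,0,-45,0,0,0,0],[0,0,-45,0,0,0,0],[0,0,-18,0,0,0,65],[0,0,0,0,0,0,65]]]'

```text
time: 14.2
ee_pos: [463.4, -39.0, 217.9]
orientation: [-0.305, 3.121, -0.003]
wrist_force: [0.3, 0.3, 0.2]
opening: 0.329
finger_force: 0.0
```

```bash
cat > st.py <<'E'
from h import *
A=.855; EX=np.array([np.cos(A),np.sin(A)])
M={2:np.array([619.1,258.4])-62*EX,3:np.array([543.9,324.])-57.5*EX,4:np.array([468.8,389.])-59.5*EX}
E
python3 - <<'E'
from st import *
redbar(); print(M); plan(*M[2],215,A+np.pi/2)
E
```

```text
red [(array([300.6, 192. ]), array([293, 189,  15,   7,  51], dtype=int32), array([398.6, -38.4, 120. ]))]
{2: array([578.4144524, 211.6166032]), 3: array([506.16743569, 280.61217232]), 4: array([429.75499867, 344.10303049])}
now [462.1 -38.7 215.9] turn [ -0.1   0.1 -37.8] D [116.3 250.4  -0.9] k 6 q6 -0.44
-27.1 37.2 0.2 -0.02 0.02 -6.3
-31.0 34.0 0.2 -0.02 0.02 -6.3
-34.6 30.4 0.2 -0.02 0.02 -6.3
-37.7 26.4 0.2 -0.02 0.02 -6.3
-40.4 22.1 0.2 -0.02 0.02 -6.3
-42.5 17.5 0.2 -0.02 0.02 -6.3
```

Isolator off: the bar is at (398.6, -38.4), as it should be. Next, the first meter.

Call:
send_rows --series '[[[-27.1,37.2,0,0,0,-6.3,65],[-31,34,0,0,0,-6.3,65],[-34.6,30.4,0,0,0,-6.3,65],[-37.7,26.4,0,0,0,-6.3,65],[-40.4,22.1,0,0,0,-6.3,65],[-42.5,17.5,0,0,0,-6.3,65],[0,0,0,0,0,0,65],[0,0,0,0,0,0,65]]]'

```text
time: 15.05
ee_pos: [576.2, 212.5, 212.2]
orientation: [1.302, -2.855, -0.0]
wrist_force: [0.8, -0.6, 0.8]
opening: 0.762
finger_force: 0.0
```

```bash
python3 - <<'E'
from st import *
plan(*M[2],136,A+np.pi/2)
o=[];P=shots();e=r.read_state()["ee_pos"]
for n,p in P.items():
    c=proj(p,[[e[0],e[1],200],[*M[2],178]]).round().astype(int); im=p["img"].copy()
    for u in c: cv2.circle(im,tuple(int(i) for i in u),0,(0,0,255),-1)
    x,y=int(c[0][0])-40,int(c[0][1])-40; o.append(cv2.resize(im[y:y+80,x:x+80],(400,400),interpolation=0)); print(n,c,x,y)
cv2.imwrite("pics/m1.png",np.hstack(o))
E
```

```text
now [576.2 212.5 212.2] turn [ 0.1 -0.2  0. ] D [  2.2  -0.8 -76.2] k 2 q6 -0.62
-0.5 -1.2 38.1 0.06 -0.1 0.02
-0.5 -1.1 38.1 0.06 -0.1 0.02
top [[212 153]
 [214 153]] 172 113
scene [[390 200]
 [390 206]] 350 160
```

View pics/m1.png

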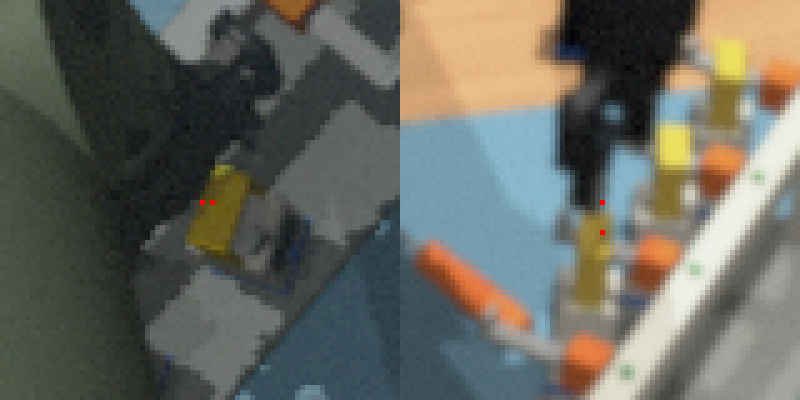

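```bash
python3 - <<'E'
from st import *
P=shots();s=r.read_state();e=s["ee_pos"]; R=Ro.from_rotvec(s["orientation"]).as_matrix()
for n,x,y in(("top",172,113),("scene",350,160)):
    im=P[n]["img"]; 
    o=cv2.resize(im[y-20:y+80,x-20:x+80],(600,600),interpolation=2)
    for d in(-32,32):
      for w in(-11,11):
        for z in(5,50):
          u=proj(P[n],[[*(e+R@[w,d,0])[:2],e[2]+z]])[0]; c=((u-[x-20,y-20]+.5)*6).astype(int); cv2.circle(o,tuple(int(i) for i in c),3,(0,0,255) if d<0 else (255,0,255),-1 if z<9 else 1)
    globals()[n]=o
cv2.imwrite("pics/m2.png",cv2.resize(np.hstack([top,scene]),(800,400)))
E
```

```text
(no output)
```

View pics/m2.png

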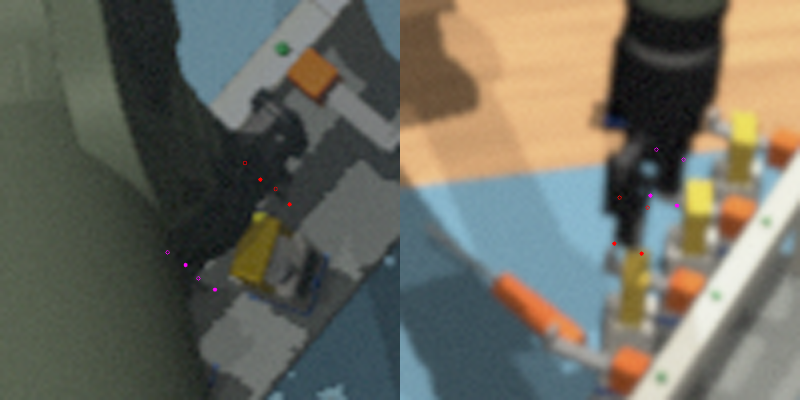

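Scene picture: the near finger's bottom, at crop (627,245), lies on its projected spot, so the tool is over the bail. I'll descend and grip.

Call:
send_rows --series '[[[-0.5,-1,38,0,0,0,65],[-0.5,-1,38,0,0,0,65],[0,0,0,0,0,0,65],[0,0,0,0,0,0,20],[0,0,0,0,0,0,20],[0,0,0,0,0,0,20],[0,0,0,0,0,0,20],[0,0,0,0,0,0,20]]]' --squeeze 50

```text
time: 16.05
ee_pos: [580.7, 211.3, 140.9]
orientation: [-1.3, 2.857, -0.002]
wrist_force: [-1.4, -1.3, 6.7]
opening: 0.495
finger_force: 51.4
```

```bash
python3 - <<'E'
from st import *
s=r.read_state(); print(s["ee_pos"],s["wrist_force"],s["finger_force"],s["opening"])
E
```

```text
[580.6915482  211.29295261 140.89808744] [-1.39736126 -1.29231856  6.66844339] 51.44896477460861 0.49548329758449794
```

Call:
send_rows --series '[[[0,0,-5,0,0,0,20],[0,0,-5,0,0,0,20],[0,0,-5,0,0,0,20],[0,0,0,0,0,0,20],[0,0,0,0,0,0,20]]]'

```text
time: 16.55
ee_pos: [579.5, 211.4, 153.8]
orientation: [-1.302, 2.859, 0.0]
wrist_force: [0.9, -0.0, -3.0]
opening: 0.497
finger_force: 51.1
```

Call:
send_rows --series '[[[0,0,-5,0,0,0,20],[0,0,-5,0,0,0,20],[0,0,0,0,0,0,20],[12,0,0,0,0,0,20],[15,0,0,0,0,0,20],[20,0,0,0,0,0,20],[25,0,0,0,0,0,20],[0,0,0,0,0,0,20]]]'

```text
time: 17.35
ee_pos: [529.8, 155.3, 163.6]
orientation: [1.298, -2.858, -0.0]
wrist_force: [0.4, 0.1, -3.5]
opening: 0.492
finger_force: 51.1
```

Call:
send_rows --series '[[[20,0,-15,0,0,0,20],[0,0,-30,0,0,0,20],[0,0,-10,0,0,0,20],[0,0,0,0,0,0,20],[0,0,0,0,0,0,20]]]'

```text
time: 17.85
ee_pos: [519.2, 142.2, 218.2]
orientation: [-1.302, 2.859, 0.0]
wrist_force: [-0.8, -0.5, -2.2]
opening: 0.497
finger_force: 51.5
```

```bash
cat >> st.py <<'E'
def pockets(v): return {k:place(np.array([[sx*47.5,sy*47.5,0.]]),*v)[0,:2] for k,(sx,sy) in {"++":(1,1),"+-":(1,-1),"-+":(-1,1),"--":(-1,-1)}.items()}
def held():
    """position of the held meter relative to the tool, from a scene picture: yellow bail + white body"""
    pass
E
python3 - <<'E'
from st import *
P=shots(); T=tray(P,[493,-312,.13]); print(T); print(pockets(T[0][0]))
for n,p in P.items(): print(n,[(round(d["confidence"],2),d["bbox"],int(d["pixels"].sum())) for d in cut(p,"meter1")])
s=r.read_state(); print(s["ee_pos"],s["wrist_force"],s["ft_torque"])
for k,q in pockets(T[0][0]).items(): print(k); plan(*q,215,T[0][0][2]+np.pi/2)
E
```

```text
((array([ 4.94287822e+02, -2.87911125e+02,  1.25304512e-01]), np.float64(0.04911940800652098)), [(array([ 4.94020081e+02, -2.87080022e+02,  1.27217517e-01]), np.float64(0.023895574354289906)), (array([ 4.88304643e+02, -2.87631909e+02,  1.17321039e-01]), np.float64(0.06886295522659158))], [2718, 1531])
{'++': array([ 535.47900464, -234.84714023]), '+-': array([ 547.35180673, -329.10230757]), '-+': array([ 441.2238373 , -246.71994232]), '--': array([ 453.09663939, -340.97510966])}
top [(0.62, [151.0, 208.2, 18.6, 21.9], 206), (0.57, [237.0, 172.3, 18.5, 18.5], 232)]
scene [(0.74, [408.0, 168.7, 12.6, 35.0], 209), (0.67, [396.7, 184.2, 13.9, 37.9], 266), (0.61, [382.8, 139.0, 10.1, 31.9], 309)]
[518.4249578  141.9789505  217.51312613] [-1.54956362  0.79546987 -2.78362717] [-0.01767632  0.04109415 -0.00725124]
++
now [518.4 142.  217.5] turn [ 0.  -0.1 41.8] D [  17.1 -376.8   -2.5] k 8 q6 -0.72
34.1 -32.5 0.3 0.01 -0.01 5.22
31.0 -35.5 0.3 0.01 -0.01 5.22
27.7 -38.2 0.3 0.01 -0.01 5.22
24.1 -40.5 0.3 0.01 -0.01 5.22
20.3 -42.6 0.3 0.01 -0.01 5.22
16.3 -44.2 0.3 0.01 -0.01 5.22
12.2 -45.
[... 501 characters left out ...]
.7   -2.5] k 9 q6 -0.72
38.2 -21.9 0.3 0.0 -0.01 4.64
36.3 -24.9 0.3 0.0 -0.01 4.64
34.2 -27.8 0.3 0.0 -0.01 4.64
31.8 -30.4 0.3 0.0 -0.01 4.64
29.2 -32.9 0.3 0.0 -0.01 4.64
26.5 -35.2 0.3 0.0 -0.01 4.64
23.6 -37.2 0.3 0.0 -0.01 4.64
20.5 -39.0 0.3 0.0 -0.01 4.64
17.2 -40.5 0.3 0.0 -0.01 4.64
--
now [518.4 142.  217.5] turn [ 0.  -0.1 41.8] D [ -65.3 -483.    -2.5] k 11 q6 -0.72
37.0 -24.3 0.3 0.0 -0.01 3.8
35.3 -26.7 0.2 0.0 -0.01 3.8
33.5 -29.0 0.2 0.0 -0.01 3.8
31.5 -31.2 0.2 0.0 -0.01 3.8
29.3 -33.2 0.2 0.0 -0.01 3.8
27.1 -35.1 0.2 0.0 -0.01 3.8
24.7 -36.8 0.2 0.0 -0.01 3.8
22.2 -38.3 0.2 0.0 -0.01 3.8
19.6 -39.7 0.2 0.0 -0.01 3.8
16.9 -40.9 0.2 0.0 -0.01 3.8
14.2 -42.0 0.2 0.0 -0.01 3.8
```

Call:
send_rows --series '[[[38.2,-21.9,0,0,0,4.64,20],[36.3,-24.9,0,0,0,4.64,20],[34.2,-27.8,0,0,0,4.64,20],[31.8,-30.4,0,0,0,4.64,20],[29.2,-32.9,0,0,0,4.64,20],[26.5,-35.2,0,0,0,4.64,20],[23.6,-37.2,0,0,0,4.64,20],[20.5,-39,0,0,0,4.64,20]]]'

```text
time: 18.85
ee_pos: [449.6, -205.1, 218.2]
orientation: [0.319, -3.125, -0.001]
wrist_force: [0.2, 0.4, -1.7]
opening: 0.497
finger_force: 51.6
```

Call:
send_rows --series '[[[17.2,-40.5,0,0,0,4.64,20],[0,0,0,0,0,0,20],[0,0,20,0,0,0,20],[0,0,20,0,0,0,20],[0,0,0,0,0,0,20],[0,0,0,0,0,0,20]]]'

```text
time: 19.45
ee_pos: [441.6, -246.1, 178.5]
orientation: [0.198, -3.134, -0.002]
wrist_force: [0.2, -0.8, -2.9]
opening: 0.499
finger_force: 52.0
```

```bash
cat >> st.py <<'E'
def heldfit(e,ya):
    """fit of the held meter's body, bottom 96 below the reported z, scene camera"""
    for n in("scene","top"):
        p=eyes.get_image(n); u=proj(p,[[e[0],e[1],e[2]-50]])[0]
        c=[d for d in cut(p,"meter1") if np.hypot(d["bbox"][0]+d["bbox"][2]/2-u[0],d["bbox"][1]+d["bbox"][3]/2-u[1])<20]
        if not c: print(n,"not seen"); continue
        m=c[0]["pixels"]; print(n,c[0]["bbox"],int(m.sum()),"expected hull",[f(proj(p,place(METER,e[0],e[1],ya,e[2]-96))[:,i]).round(1) for f in(np.min,np.max) for i in(0,1)])
        print(fit([p],[m],METER,[e[0],e[1],ya],z=e[2]-96))
E
python3 - <<'E'
from st import *
s=r.read_state(); e=s["ee_pos"]; print(e,s["wrist_force"])
P=shots(); T=tray(P,[494,-288,.126]); print(T)
plan(*pockets(T[0][0])["-+"],e[2],T[0][0][2]+np.pi/2)
heldfit(e,.126)
im=P["scene"]["img"][170:290,180:330]; cv2.imwrite("pics/p1.png",cv2.resize(im,None,fx=5,fy=5,interpolation=2))
E
```

```text
[ 441.555795   -246.05129596  178.4803375 ] [ 0.18711967 -0.77750589 -2.91907208]
((array([ 4.93913227e+02, -2.87178511e+02,  1.25700355e-01]), np.float64(0.16333799739668442)), [(array([ 4.94104997e+02, -2.86824247e+02,  1.29125757e-01]), np.float64(0.24842121986416532)), (array([ 4.88984236e+02, -2.88824558e+02,  1.21165496e-01]), np.float64(0.07314472400571725))], [1518, 1498])
now [ 442.5 -246.8  179.6] turn [-0.  0.  0.] D [-1.6  0.8 -1.1] k 1 q6 -0.78
1.5 1.0 1.1 -0.04 0.05 0.03
scene [230.9, 180.8, 18.7, 39.7] 561 expected hull [np.float64(228.7), np.float64(182.1), np.float64(247.2), np.float64(221.9)]
(array([ 434.38143115, -244.7447205 ,    0.50140029]), np.float64(0.05929407059294067))
top not seen
```

```bash
cat >> st.py <<'E'
def fitxy(p,m,P,x,y,a,z):
    best=None
    S=4; b=cv2.resize(m.astype(np.float32),None,fx=S,fy=S)>.5
    h=cv2.convexHull(np.argwhere(b)[:,::-1].astype(np.int32)); b=np.zeros(b.shape,np.uint8); cv2.fillConvexPoly(b,h,1); b=b>0
    def cost(v):
        q=(proj(p,place(P,v[0],v[1],a,z))+.5)*S-.5; im=np.zeros(b.shape,np.uint8)
        cv2.fillConvexPoly(im,cv2.convexHull(np.round(q*16).astype(np.int32)),1,shift=4); return 1-(b&(im>0)).sum()/(b|(im>0)).sum()
    s=np.array([x,y]); o=minimize(cost,s,method="Nelder-Mead",options=dict(initial_simplex=[s,s+[10,0],s+[0,10]],xatol=.1,fatol=1e-4)); return o.x.round(1),round(o.fun,3)
def near(p,u,names=("meter1","meter2","meter3","meter4")):
    out=[]
    for n in names:
        out+=[d for d in cut(p,n)[:6] if np.hypot(d["bbox"][0]+d["bbox"][2]/2-u[0],d["bbox"][1]+d["bbox"][3]/2-u[1])<15][:1]
    return out
E
python3 - <<'E'
from st import *
e=r.read_state()["ee_pos"]
for i in range(3):
    p=eyes.get_image("scene"); u=proj(p,[[e[0],e[1],e[2]-40]])[0]
    for d in near(p,u): print("meter",d["bbox"],fitxy(p,d["pixels"],METER,e[0],e[1],.126,e[2]-96))
    for d in cut(p,"tray")[:1]: print("tray",d["bbox"],fit([p],[d["pixels"]],TRAY,[494,-288,.126]),fitxy(p,d["pixels"],TRAY,494.,-288,.126,0))
    print("colour tray",fitxy(p,traymask(p,[494,-288]),TRAY,494.,-288,.126,0))
E
```

```text
meter [230.7, 179.7, 19.3, 39.3] (array([ 433. , -245.4]), np.float64(0.178))
meter [230.7, 179.7, 19.3, 39.3] (array([ 433. , -245.4]), np.float64(0.178))
meter [230.7, 179.7, 19.3, 39.3] (array([ 433. , -245.4]), np.float64(0.178))
meter [230.7, 179.7, 19.3, 39.3] (array([ 433. , -245.4]), np.float64(0.178))
tray [201.5, 215.3, 61.4, 56.6] (array([ 4.93628556e+02, -2.86878431e+02,  1.33539288e-01]), np.float64(0.021463261789127386)) (array([ 494.1, -286.9]), np.float64(0.023))
colour tray (array([ 488.5, -289.3]), np.float64(0.073))
meter [232.0, 179.0, 17.1, 40.9] (array([ 433.4, -245.3]), np.float64(0.157))
meter [232.0, 179.0, 17.1, 40.9] (array([ 433.4, -245.3]), np.float64(0.157))
meter [232.0, 179.0, 17.1, 40.9] (array([ 433.4, -245.3]), np.float64(0.157))
meter [232.0, 179.0, 17.1, 40.9] (array([ 433.4, -245.3]), np.float64(0.157))
tray [199.8, 214.0, 64.2, 59.0] (array([ 4.94488946e+02, -2.86473239e+02,  1.15642655e-01]), np.float64(0.02180422775769142)) (array([ 494.4, -286.7]), np.float64(0.024))
colour tray (array([ 488.5, -289.4]), np.float64(0.07))
meter [229.7, 180.0, 18.1, 38.4] (array([ 434.5, -245.1]), np.float64(0.152))
meter [229.7, 180.0, 18.1, 38.4] (array([ 434.5, -245.1]), np.float64(0.152))
meter [229.7, 180.0, 18.1, 38.4] (array([ 434.5, -245.1]), np.float64(0.152))
meter [229.7, 180.0, 18.1, 38.4] (array([ 434.5, -245.1]), np.float64(0.152))
tray [201.9, 214.9, 62.1, 55.7] (array([ 4.92632971e+02, -2.86153761e+02,  1.18673857e-01]), np.float64(0.018725251124186215)) (array([ 493. , -286.5]), np.float64(0.019))
colour tray (array([ 489.2, -289.5]), np.float64(0.071))
```

View pics/p1.png

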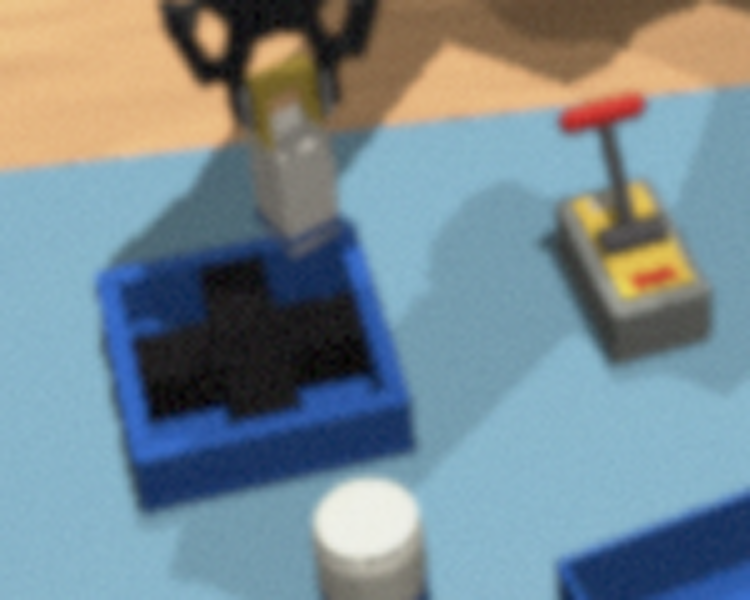

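```bash
python3 - <<'E'
from st import *
s=r.read_state(); e=s["ee_pos"]; R=Ro.from_rotvec(s["orientation"]).as_matrix(); print("tool y angle",np.arctan2(R[1,1],R[0,1])%np.pi-np.pi/2)
p=eyes.get_image("scene"); u=proj(p,[[e[0],e[1],e[2]-40]])[0]
for k in range(2):
    p=eyes.get_image("scene"); d=near(p,u,("meter1",))[0]
    for a in(-.3,.126,.5,.9): print(a,fit([p],[d["pixels"]],METER,[437,-246,a],z=e[2]-96))
for a in(0,.126,.3,.5):
    q=proj(p,place(np.array([[0,-20,0],[0,20,0.]]),437,-246,a,e[2]+37)); w=q[1]-q[0]; print("topbar slope",a,w[1]/w[0])
h=hsv(p); x0,y0=225,175; m=np.zeros(h.shape[:2],bool); m[y0:225,x0:255]=1
y=m&(abs(h[...,0]-28)<8)&(h[...,1]>90)
for v in range(y0,206):
    c=np.where(y[v])[0]
    if len(c): print(v,c.min(),c.max(),len(c))
E
```

```text
tool y angle 0.12545210962335362
-0.3 (array([ 434.6989542 , -243.18684184,   -0.4550109 ]), np.float64(0.09333865177502987))
0.126 (array([ 434.41246891, -244.41434628,    0.48470572]), np.float64(0.06578813988849463))
0.5 (array([ 433.61245808, -244.35496031,    0.48672376]), np.float64(0.06557875532130553))
0.9 (array([ 434.79779902, -244.25744507,    0.99002951]), np.float64(0.0863963244107071))
-0.3 (array([ 437.61415485, -246.27084304,   -0.51155687]), np.float64(0.09544298846078625))
0.126 (array([ 435.98107132, -246.85805312,    0.55151982]), np.float64(0.06226339908348277))
0.5 (array([ 435.34311693, -246.85617579,    0.54679317]), np.float64(0.06226339908348277))
0.9 (array([ 436.34403399, -246.74685676,    0.5204736 ]), np.float64(0.06290564153769351))
topbar slope 0 -0.1125561875498451
topbar slope 0.126 -0.19389161220010032
topbar slope 0.3 -0.313554373796331
topbar slope 0.5 -0.47311799236113977
181 239 240 2
182 237 243 7
183 236 243 8
184 234 243 10
185 230 243 14
186 229 243 15
187 230 243 14
188 230 243 9
189 230 243 8
190 230 243 8
191 230 243 7
192 230 243 6
193 231 243 5
194 231 233 3
195 231 233 3
196 231 233 3
197 232 233 2
198 232 233 2
```

The picture shows the isolator off. The meter is held over the tray's back-right pocket but yawed about 0.35 rad in the hand. I'll turn the tool to make up for that and re-measure.

Call:
send_rows --series '[[[0,0,0,0,0,7,20],[0,0,0,0,0,7,20],[0,0,0,0,0,6,20],[0,0,0,0,0,0,20],[0,0,0,0,0,0,20]]]'

```text
time: 21.4
ee_pos: [441.8, -246.8, 178.8]
orientation: [0.347, 3.122, -0.0]
wrist_force: [0.6, -1.0, -2.5]
opening: 0.495
finger_force: 52.0
```

```bash
cat >> st.py <<'E'
def yawfit(x,y,z,a0,k=3,cam="scene",names=("meter1",)):
    """free-yaw fits of a meter with its underside at z"""
    o=[]
    for i in range(k):
        p=eyes.get_image(cam); u=proj(p,[[x,y,z+60]])[0]
        for d in near(p,u,names)[:1]:
            b=min((fit([p],[d["pixels"]],METER,[x,y,a],z=z) for a in(a0-.3,a0,a0+.3)),key=lambda f:f[1]); o.append([*b[0],b[1]])
    return np.array(o).round(3)
E
python3 - <<'E'
from st import *
s=r.read_state(); e=s["ee_pos"]; R=Ro.from_rotvec(s["orientation"]).as_matrix(); print(e,"tool y angle",np.arctan2(R[1,1],R[0,1])%np.pi-np.pi/2)
print(yawfit(e[0],e[1],e[2]-96,.126))
print("hanging 3,4")
for k in(3,4): print(yawfit(*M[k],45,.855),yawfit(*M[k],45,.855,cam="top"))
E
```

```text
[ 441.81709088 -246.79950601  178.80728893] tool y angle -0.22143952876956075
[[ 4.35255e+02 -2.44267e+02  1.63000e-01  8.60000e-02]
 [ 4.31259e+02 -2.46588e+02  1.46000e-01  6.90000e-02]
 [ 4.34082e+02 -2.43268e+02  1.28000e-01  5.00000e-02]]
hanging 3,4
[[5.03637e+02 2.80173e+02 1.15500e+00 2.38000e-01]
 [4.97520e+02 2.82190e+02 1.15800e+00 3.12000e-01]
 [5.02056e+02 2.79258e+02 1.17400e+00 1.90000e-01]] [[5.06486e+02 2.81138e+02 1.24800e+00 5.30000e-02]
 [5.06957e+02 2.81291e+02 1.25200e+00 4.00000e-02]
 [5.05886e+02 2.81285e+02 1.33300e+00 5.80000e-02]]
[[4.05708e+02 3.51114e+02 1.16500e+00 5.55000e-01]
 [4.26265e+02 3.43176e+02 1.16500e+00 2.29000e-01]
 [4.24731e+02 3.43352e+02 1.17900e+00 2.25000e-01]] [[4.30821e+02 3.43823e+02 1.29400e+00 5.20000e-02]
 [4.31051e+02 3.44342e+02 1.18900e+00 5.20000e-02]
 [4.30420e+02 3.42876e+02 1.28400e+00 3.90000e-02]]
```

```bash
python3 - <<'E'
from st import *
R=Ro.from_rotvec(r.read_state()["orientation"]).as_matrix(); print(R.T@[3,-.6,0])
E
```

```text
[-3.05836438e+00  8.00453739e-02  1.82895309e-04]
```

Call:
send_rows --series '[[[-3,0,10,0,0,0,20],[0,0,10,0,0,0,20],[0,0,6,0,0,0,20],[0,0,4,0,0,0,20],[0,0,4,0,0,0,20],[0,0,4,0,0,0,20],[0,0,0,0,0,0,20],[0,0,0,0,0,0,20]]]'

```text
time: 23.7
ee_pos: [444.8, -247.5, 140.9]
orientation: [0.35, 3.122, -0.0]
wrist_force: [-0.3, -1.0, -2.5]
opening: 0.492
finger_force: 52.0
```

Call:
send_rows --series '[[[0,0,4,0,0,0,20],[0,0,4,0,0,0,20],[0,0,0,0,0,0,20]]]'

```text
time: 24.0
ee_pos: [444.4, -247.2, 132.2]
orientation: [-0.35, -3.121, -0.001]
wrist_force: [0.4, 0.1, -1.9]
opening: 0.494
finger_force: 52.0
```

Call:
send_rows --series '[[[0,0,4,0,0,0,20],[0,0,4,0,0,0,20],[0,0,4,0,0,0,20],[0,0,4,0,0,0,20],[0,0,4,0,0,0,20],[0,0,4,0,0,0,20],[0,0,0,0,0,0,20]]]'

```text
time: 24.7
ee_pos: [444.4, -247.2, 108.1]
orientation: [-0.35, -3.121, -0.001]
wrist_force: [0.2, 0.3, -2.4]
opening: 0.494
finger_force: 52.0
```

Call:
send_rows --series '[[[0,0,2,0,0,0,20],[0,0,2,0,0,0,20],[0,0,0,0,0,0,20]]]'

```text
time: 25.0
ee_pos: [444.6, -247.4, 104.6]
orientation: [-0.351, -3.122, -0.0]
wrist_force: [-0.1, 0.8, -3.2]
opening: 0.497
finger_force: 52.0
```

Call:
send_rows --series '[[[0,0,2,0,0,0,20],[0,0,2,0,0,0,20],[0,0,0,0,0,0,20]]]'

```text
time: 25.3
ee_pos: [446.1, -248.1, 103.9]
orientation: [0.35, 3.118, -0.002]
wrist_force: [-4.4, 3.9, 21.9]
opening: 0.498
finger_force: 53.9
```

Call:
send_rows --series '[[[0,0,2,0,0,0,20],[0,0,0,0,0,0,20]]]'

```text
time: 25.5
ee_pos: [446.9, -248.4, 103.9]
orientation: [0.349, 3.116, -0.004]
wrist_force: [-6.5, 5.9, 36.2]
opening: 0.495
finger_force: 55.0
```

Call:
send_rows --series '[[[0,0,-5,0,0,0,20],[0,0,0,0,0,0,65],[0,0,0,0,0,0,65],[0,0,0,0,0,0,65],[0,0,-15,0,0,0,65],[0,0,-35,0,0,0,65],[0,0,-45,0,0,0,65],[0,0,-20,0,0,0,65]]]'

```text
time: 26.3
ee_pos: [445.9, -248.4, 221.8]
orientation: [0.35, 3.119, -0.003]
wrist_force: [-0.0, -0.7, 0.6]
opening: 0.76
finger_force: 0.0
```

```bash
python3 - <<'E'
from st import *
T=np.array([493.9,-286.8,.126]); q=pockets(T)["-+"]; print(q,yawfit(*q,8,.126))
s=plan(506.5,281,222,1.25+np.pi/2)
print("alt half turn"); plan(506.5,281,222,1.25+np.pi/2,turn=1)
E
```

```text
[ 440.80738016 -245.64573268] [[ 4.29228e+02 -2.44340e+02  3.44000e-01  1.59000e-01]
 [ 4.34358e+02 -2.44682e+02 -3.80000e-02  2.48000e-01]]
now [ 443.9 -246.8  217.1] turn [  0.2  -0.1 -84.4] D [ 62.6 527.8   4.9] k 12 q6 -0.43
4.7 44.0 -0.3 0.01 -0.01 -7.04
-0.8 44.3 -0.4 0.01 -0.01 -7.04
-6.2 43.9 -0.4 0.01 -0.01 -7.04
-11.5 42.8 -0.4 0.01 -0.01 -7.04
-16.7 41.0 -0.4 0.01 -0.01 -7.04
-21.6 38.7 -0.4 0.01 -0.01 -7.04
-26.1 35.8 -0.4 0.01 -0.01 -7.04
-30.3 32.3 -0.4 0.01 -0.01 -7.04
-34.1 28.3 -0.4 0.01 -0.01 -7.04
-37.3 23.9 -0.4 0.01 -0.01 -7.04
-39.9 19.2 -0.4 0.01 -0.01 -7.04
-42.0 14.2 -0.4 0.01 -0.01 -7.04
alt half turn
now [ 443.9 -246.8  217.1] turn [-0.1 -0.2 95.6] D [ 62.6 527.8   4.9] k 12 q6 -0.43
4.7 44.0 -0.3 -0.01 -0.01 7.96
10.7 43.0 -0.3 -0.01 -0.01 7.96
16.6 41.1 -0.3 -0.01 -0.01 7.96
22.1 38.4 -0.3 -0.01 -0.01 7.96
27.2 35.0 -0.3 -0.01 -0.01 7.96
31.8 30.8 -0.3 -0.01 -0.01 7.96
35.8 26.1 -0.4 -0.01 -0.01 7.96
39.0 20.9 -0.4 -0.01 -0.01 7.96
41.6 15.3 -0.4 -0.01 -0.01 7.96
43.3 9.4 -0.4 -0.01 -0.01 7.96
44.2 3.3 -0.4 -0.01 -0.01 7.96
44.2 -2.8 -0.4 -0.01 -0.01 7.96
```

Call:
send_rows --series '[[[4.7,44,0,0,0,-7.04,65],[-0.8,44.3,0,0,0,-7.04,65],[-6.2,43.9,0,0,0,-7.04,65],[-11.5,42.8,0,0,0,-7.04,65],[-16.7,41,0,0,0,-7.04,65],[-21.6,38.7,0,0,0,-7.04,65],[-26.1,35.8,0,0,0,-7.04,65],[-30.3,32.3,0,0,0,-7.04,65]]]'

```text
time: 27.4
ee_pos: [485.3, 106.2, 217.2]
orientation: [1.171, -2.912, -0.001]
wrist_force: [0.7, -0.4, -0.1]
opening: 0.76
finger_force: 0.0
```

Call:
send_rows --series '[[[-34.1,28.3,0,0,0,-7.04,65],[-37.3,23.9,0,0,0,-7.04,65],[-39.9,19.2,0,0,0,-7.04,65],[-42,14.2,0,0,0,-7.04,65],[0,0,0,0,0,0,65],[0,0,0,0,0,0,65]]]'

```text
time: 28.0
ee_pos: [506.0, 280.9, 216.7]
orientation: [1.839, -2.543, -0.001]
wrist_force: [0.0, 0.6, 0.3]
opening: 0.759
finger_force: 0.0
```

```bash
python3 - <<'E'
from st import *
plan(506.5,281,140,1.25+np.pi/2)
P=shots(); T=tray(P,[494,-287,.126]); print(T[0],T[1][0])
print(r.read_state()["q"])
E
```

```text
now [506.  280.9 216.7] turn [ 0.1 -0.2  0.1] D [  0.5   0.1 -76.7] k 2 q6 -0.87
-0.2 -0.3 38.3 0.07 -0.08 0.06
-0.2 -0.3 38.3 0.07 -0.08 0.06
(array([ 4.93869540e+02, -2.87141743e+02,  1.25904082e-01]), np.float64(0.05858598823968614)) (array([ 4.94163424e+02, -2.87872666e+02,  1.25153715e-01]), np.float64(0.038650923915920954))
[ 3.76753154e-01  3.87999521e-01 -1.30628104e-01  1.05480948e+00
 -3.86001089e-04 -8.72775215e-01]
```

Call:
send_rows --series '[[[0,0,38,0,0,0,65],[0,0,38,0,0,0,65],[0,0,0,0,0,0,65],[0,0,0,0,0,0,20],[0,0,0,0,0,0,20],[0,0,0,0,0,0,20],[0,0,0,0,0,0,20],[0,0,0,0,0,0,20]]]'

```text
time: 28.9
ee_pos: [508.6, 280.6, 144.8]
orientation: [-1.837, 2.545, -0.003]
wrist_force: [-0.2, -1.2, 7.8]
opening: 0.46
finger_force: 52.0
```

```bash
python3 - <<'E'
from st import *
s=r.read_state();R=Ro.from_rotvec(s["orientation"]).as_matrix(); print(s["ee_pos"],s["wrist_force"]); print(R.T@np.array([-EX[0],-EX[1],0]), R.T@np.array([1,0,0]))
E
```

```text
[508.58948174 280.59877086 144.81272679] [-0.23203356 -1.24341587  7.75665552]
[ 0.92273812  0.38541863 -0.00261645] [-0.31468758 -0.94918865  0.00355347]
```

Call:
send_rows --series '[[[0,0,-9,0,0,0,20],[0,0,-9,0,0,0,20],[0,0,-8,0,0,0,20],[0,0,0,0,0,0,20],[0,0,0,0,0,0,20]]]'

```text
time: 29.4
ee_pos: [507.1, 280.5, 168.9]
orientation: [1.839, -2.547, -0.0]
wrist_force: [-0.3, -0.2, -2.6]
opening: 0.457
finger_force: 65.1
```

Call:
send_rows --series '[[[11,4.6,0,0,0,0,20],[14,5.8,0,0,0,0,20],[18.5,7.7,0,0,0,0,20],[23,9.6,0,0,0,0,20],[18.5,7.7,-15,0,0,0,20],[0,0,-30,0,0,0,20],[0,0,-10,0,0,0,20],[0,0,0,0,0,0,20]]]'

```text
time: 30.2
ee_pos: [448.7, 211.6, 225.7]
orientation: [-1.837, 2.543, -0.002]
wrist_force: [0.1, -0.7, -2.0]
opening: 0.458
finger_force: 65.4
```

```bash
python3 - <<'E'
from st import *
q=pockets(np.array([494,-287.2,.126]))["--"]; print(q)
plan(*q,218,.126+np.pi/2)
E
```

```text
[ 452.84573268 -340.29261984]
now [448.7 211.6 225.7] turn [-0.1  0.3 64.5] D [   4.2 -551.9   -7.7] k 12 q6 -0.96
43.6 -14.8 0.6 -0.01 0.02 5.37
42.0 -18.8 0.6 -0.01 0.02 5.37
40.0 -22.6 0.6 -0.01 0.02 5.37
37.7 -26.3 0.6 -0.01 0.02 5.37
35.1 -29.7 0.6 -0.01 0.02 5.37
32.2 -32.9 0.6 -0.01 0.02 5.37
29.0 -35.7 0.6 -0.01 0.02 5.37
25.5 -38.3 0.6 -0.01 0.02 5.37
21.8 -40.5 0.6 -0.01 0.02 5.37
17.9 -42.4 0.6 -0.01 0.02 5.37
13.9 -43.9 0.6 -0.01 0.02 5.37
9.7 -45.0 0.6 -0.01 0.02 5.37
```

Call:
send_rows --series '[[[43.6,-14.8,-10,0,0,5.37,20],[42,-18.8,-10,0,0,5.37,20],[40,-22.6,-10,0,0,5.37,20],[37.7,-26.3,-10,0,0,5.37,20],[35.1,-29.7,0,0,0,5.37,20],[32.2,-32.9,0,0,0,5.37,20],[29,-35.7,0,0,0,5.37,20],[25.5,-38.3,0,0,0,5.37,20]]]'

```text
time: 31.0
ee_pos: [449.4, -158.7, 262.6]
orientation: [0.773, -3.044, -0.001]
wrist_force: [1.9, 0.3, -1.0]
opening: 0.458
finger_force: 65.1
```

Call:
send_rows --series '[[[21.8,-40.5,0,0,0,5.37,20],[17.9,-42.4,0,0,0,5.37,20],[13.9,-43.9,0,0,0,5.37,20],[9.7,-45,0,0,0,5.37,20],[0,0,0,0,0,0,20],[0,0,0,0,0,0,20]]]'

```text
time: 31.6
ee_pos: [450.5, -341.6, 261.7]
orientation: [0.196, -3.134, -0.004]
wrist_force: [-0.4, -0.4, -2.6]
opening: 0.457
finger_force: 65.2
```

```bash
python3 - <<'E'
from st import *
s=r.read_state();e=s["ee_pos"]; print(e,s["wrist_force"])
p=eyes.get_image("scene"); print("tray",[fit([p],[d["pixels"]],TRAY,[494,-287,.126]) for d in cut(p,"tray")[:1]])
print(yawfit(e[0],e[1],e[2]-99.8,.126))
q=pockets(np.array([494,-287.2,.126]))["--"]; plan(*q,165,.126+np.pi/2)
E
```

```text
[ 450.51663368 -341.56383526  261.74218375] [-0.36255939 -0.36004963 -2.59671691]
tray [(array([ 4.93481074e+02, -2.87654254e+02,  1.34325052e-01]), np.float64(0.022821576763485507))]
[[ 4.45287e+02 -3.39287e+02  1.74000e-01  3.10000e-02]
 [ 4.44522e+02 -3.38628e+02  6.60000e-02  7.80000e-02]
 [ 4.43900e+02 -3.39262e+02  1.29000e-01  6.60000e-02]]
now [ 451.2 -340.3  264.1] turn [-0.   0.   0.1] D [  1.6   0.  -99.1] k 3 q6 -0.9
-0.5 -0.0 33.0 -0.01 0.01 0.03
-0.5 -0.1 33.0 -0.01 0.01 0.03
-0.5 -0.1 33.0 -0.01 0.01 0.03
```

Call:
send_rows --series '[[[-1.5,0,33,0,0,0,20],[-1.5,0,33,0,0,0,20],[0,0,30,0,0,0,20],[0,0,6,0,0,0,20],[0,0,6,0,0,0,20],[0,0,6,0,0,0,20],[0,0,6,0,0,0,20],[0,0,0,0,0,0,20]]]'

```text
time: 32.8
ee_pos: [454.0, -340.9, 143.9]
orientation: [-0.198, 3.135, -0.0]
wrist_force: [0.3, -0.4, -1.7]
opening: 0.459
finger_force: 65.0
```

Call:
send_rows --series '[[[0,0,6,0,0,0,20],[0,0,6,0,0,0,20],[0,0,6,0,0,0,20],[0,0,6,0,0,0,20],[0,0,0,0,0,0,20]]]'

```text
time: 33.3
ee_pos: [453.2, -340.2, 118.6]
orientation: [0.198, -3.134, -0.002]
wrist_force: [-0.4, 0.2, -2.7]
opening: 0.461
finger_force: 65.2
```

Call:
send_rows --series '[[[0,0,4,0,0,0,20],[0,0,4,0,0,0,20],[0,0,2,0,0,0,20],[0,0,2,0,0,0,20],[0,0,1,0,0,0,20],[0,0,0,0,0,0,20]]]'

```text
time: 33.9
ee_pos: [454.2, -340.8, 107.9]
orientation: [-0.198, 3.135, -0.001]
wrist_force: [-0.7, 0.8, 6.6]
opening: 0.46
finger_force: 66.2
```

Call:
send_rows --series '[[[0,0,-1,0,0,0,20],[0,0,0,0,0,0,65],[0,0,0,0,0,0,65],[0,0,0,0,0,0,65],[0,0,-15,0,0,0,65],[0,0,-35,0,0,0,65],[0,0,-45,0,0,0,65],[0,0,-20,0,0,0,65]]]'

```text
time: 34.7
ee_pos: [455.2, -342.0, 226.7]
orientation: [-0.198, 3.132, -0.006]
wrist_force: [0.1, -0.6, 0.1]
opening: 0.762
finger_force: 0.0
```

```bash
python3 - <<'E'
from st import *
print("m4",yawfit(430.7,343.7,45,1.25,cam="top"))
plan(430.7,343.7,222,1.25+np.pi/2)
E
```

```text
m4 [[4.30927e+02 3.44115e+02 1.26900e+00 5.30000e-02]
 [4.29425e+02 3.45107e+02 1.29800e+00 4.90000e-02]
 [4.30155e+02 3.45189e+02 1.29600e+00 8.00000e-02]]
now [ 453.2 -340.1  221.2] turn [  0.2  -0.  -64.4] D [-22.5 683.8   0.8] k 15 q6 -0.9
-4.2 45.4 0.0 0.01 -0.0 -4.29
-7.6 45.0 0.0 0.01 -0.0 -4.29
-11.0 44.3 0.0 0.01 -0.0 -4.29
-14.3 43.3 0.0 0.01 -0.0 -4.29
-17.5 42.1 0.0 0.01 -0.0 -4.29
-20.6 40.7 -0.0 0.01 -0.0 -4.29
-23.6 39.1 -0.0 0.01 -0.0 -4.29
-26.4 37.2 -0.0 0.01 -0.0 -4.29
-29.1 35.1 -0.0 0.01 -0.0 -4.29
-31.7 32.8 -0.0 0.01 -0.0 -4.29
-34.0 30.4 -0.0 0.01 -0.0 -4.29
-36.2 27.7 -0.0 0.01 -0.0 -4.29
-38.2 24.9 -0.0 0.01 -0.0 -4.29
-40.0 22.0 -0.0 0.01 -0.0 -4.29
-41.5 19.0 -0.1 0.01 -0.0 -4.29
```

Call:
send_rows --series '[[[-4.2,45.4,0,0,0,-4.29,65],[-7.6,45,0,0,0,-4.29,65],[-11,44.3,0,0,0,-4.29,65],[-14.3,43.3,0,0,0,-4.29,65],[-17.5,42.1,0,0,0,-4.29,65],[-20.6,40.7,0,0,0,-4.29,65],[-23.6,39.1,0,0,0,-4.29,65],[-26.4,37.2,0,0,0,-4.29,65]]]'

```text
time: 35.8
ee_pos: [440.6, 25.8, 221.4]
orientation: [1.117, -2.934, -0.002]
wrist_force: [1.6, 0.2, -0.3]
opening: 0.761
finger_force: 0.0
```

Call:
send_rows --series '[[[-29.1,35.1,0,0,0,-4.29,65],[-31.7,32.8,0,0,0,-4.29,65],[-34,30.4,0,0,0,-4.29,65],[-36.2,27.7,0,0,0,-4.29,65],[-38.2,24.9,0,0,0,-4.29,65],[-40,22,0,0,0,-4.29,65],[-41.5,19,0,0,0,-4.29,65],[0,0,0,0,0,0,65]]]'

```text
time: 36.6
ee_pos: [430.3, 347.4, 220.8]
orientation: [1.845, -2.541, -0.003]
wrist_force: [1.2, 0.1, -0.1]
opening: 0.761
finger_force: 0.0
```

```bash
python3 - <<'E'
from st import *
plan(430.5,344.2,141,1.25+np.pi/2)
P=shots(); T=tray(P,[494,-287,.126]); print(T[0],T[1][0])
print("tray",[fit([P["scene"]],[d["pixels"]],TRAY,[494,-287,.126]) for d in cut(P["scene"],"tray")[:1]])
E
```

```text
now [430.3 347.4 220.8] turn [ 0.1 -0.   0.4] D [  0.2  -3.2 -79.8] k 2 q6 -0.71
1.5 -0.7 39.9 0.06 -0.0 0.18
1.5 -0.6 39.9 0.06 -0.0 0.18
(array([ 4.94234553e+02, -2.87478737e+02,  1.22069911e-01]), np.float64(0.05540312286534499)) (array([ 4.93977853e+02, -2.87125666e+02,  1.27110663e-01]), np.float64(0.026132888518209607))
tray [(array([ 4.94049316e+02, -2.86928058e+02,  1.32972794e-01]), np.float64(0.032762814753128366))]
```

Call:
send_rows --series '[[[0,0,40,0,0,0,65],[0,0,40,0,0,0,65],[0,0,0,0,0,0,65],[0,0,0,0,0,0,65]]]'

```text
time: 37.15
ee_pos: [431.4, 341.6, 142.8]
orientation: [1.833, -2.548, -0.0]
wrist_force: [-0.5, 0.3, -0.1]
opening: 0.763
finger_force: 0.0
```

Call:
send_rows --series '[[[0,0,0,0,0,0,20],[0,0,0,0,0,0,20],[0,0,0,0,0,0,20],[0,0,0,0,0,0,20],[0,0,0,0,0,0,20]]]'

```text
time: 37.65
ee_pos: [432.4, 344.0, 145.3]
orientation: [-1.835, 2.545, 0.001]
wrist_force: [-2.5, 0.3, 5.9]
opening: 0.456
finger_force: 51.1
```

Call:
send_rows --series '[[[0,0,-9,0,0,0,20],[0,0,-9,0,0,0,20],[0,0,-8,0,0,0,20],[0,0,0,0,0,0,20],[0,0,0,0,0,0,20]]]'

```text
time: 38.15
ee_pos: [431.8, 343.2, 169.1]
orientation: [-1.837, 2.548, 0.0]
wrist_force: [0.4, -0.0, -2.9]
opening: 0.46
finger_force: 52.5
```

Call:
send_rows --series '[[[11,4.6,0,0,0,0,20],[14,5.8,0,0,0,0,20],[18.5,7.7,0,0,0,0,20],[23,9.6,0,0,0,0,20],[18.5,7.7,-15,0,0,0,20],[0,0,-40,0,0,0,20],[0,0,-40,0,0,0,20],[0,0,0,0,0,0,20]]]'

```text
time: 38.95
ee_pos: [374.1, 275.2, 268.7]
orientation: [-1.832, 2.541, -0.002]
wrist_force: [1.1, 0.3, -2.4]
opening: 0.461
finger_force: 52.7
```

```bash
python3 - <<'E'
from st import *
q=pockets(np.array([494,-287.2,.126]))["++"]; print(q)
plan(*q,265,.126+np.pi/2)
E
```

```text
[ 535.15426732 -234.10738016]
now [374.1 275.2 268.7] turn [-0.1  0.6 64.4] D [ 161.1 -509.3   -3.7] k 12 q6 -0.77
36.0 -26.1 0.2 -0.01 0.05 5.36
33.4 -29.4 0.2 -0.01 0.05 5.36
30.5 -32.4 0.3 -0.01 0.05 5.36
27.4 -35.1 0.3 -0.01 0.05 5.36
24.0 -37.5 0.3 -0.01 0.05 5.36
20.4 -39.6 0.3 -0.01 0.05 5.36
16.6 -41.3 0.3 -0.01 0.05 5.36
12.6 -42.7 0.3 -0.01 0.05 5.36
8.6 -43.7 0.3 -0.01 0.05 5.36
4.5 -44.3 0.3 -0.01 0.05 5.36
0.3 -44.5 0.3 -0.01 0.05 5.36
-3.9 -44.3 0.3 -0.01 0.05 5.36
```

Call:
send_rows --series '[[[36,-26.1,0,0,0,5.36,20],[33.4,-29.4,0,0,0,5.36,20],[30.5,-32.4,0,0,0,5.36,20],[27.4,-35.1,0,0,0,5.36,20],[24,-37.5,0,0,0,5.36,20],[20.4,-39.6,0,0,0,5.36,20],[16.6,-41.3,0,0,0,5.36,20],[12.6,-42.7,0,0,0,5.36,20]]]'

```text
time: 39.75
ee_pos: [478.5, -67.5, 262.6]
orientation: [0.772, -3.044, -0.002]
wrist_force: [1.0, 1.0, -2.6]
opening: 0.456
finger_force: 52.4
```

Call:
send_rows --series '[[[8.6,-43.7,0,0,0,5.36,20],[4.5,-44.3,0,0,0,5.36,20],[0.3,-44.5,0,0,0,5.36,20],[-3.9,-44.3,0,0,0,5.36,20],[0,0,0,0,0,0,20],[0,0,0,0,0,0,20]]]'

```text
time: 40.35
ee_pos: [531.8, -236.2, 261.7]
orientation: [0.196, -3.133, -0.003]
wrist_force: [-0.9, 0.1, -2.4]
opening: 0.459
finger_force: 53.3
```

```bash
python3 - <<'E'
from st import *
s=r.read_state();e=s["ee_pos"]; print(e,s["wrist_force"])
p=eyes.get_image("scene"); print("tray",[fit([p],[d["pixels"]],TRAY,[494,-287,.126]) for d in cut(p,"tray")[:1]])
print(yawfit(e[0],e[1],e[2]-100.3,.126))
q=pockets(np.array([494,-287.2,.126]))["++"]; plan(*q,150,.126+np.pi/2)
E
```

```text
[ 531.82935252 -236.15175367  261.69326645] [-0.91848425  0.14100796 -2.40734256]
tray [(array([ 4.94713531e+02, -2.87439809e+02,  1.19115706e-01]), np.float64(0.04473887600750803))]
[[ 5.27154e+02 -2.33210e+02  1.67000e-01  4.20000e-02]
 [ 5.25652e+02 -2.33712e+02  1.77000e-01  4.00000e-02]
 [ 5.26113e+02 -2.33419e+02  7.00000e-03  1.02000e-01]]
now [ 532.4 -234.8  264.1] turn [-0.   0.   0.1] D [   2.7    0.7 -114.1] k 3 q6 -0.67
-0.9 0.1 38.0 -0.0 0.01 0.04
-0.9 0.1 38.0 -0.0 0.01 0.04
-0.9 0.1 38.0 -0.0 0.01 0.04
```

Same relative offsets as the meter before, so I place it the same way.

Call:
send_rows --series '[[[-2,0,33,0,0,0,20],[-2,0,33,0,0,0,20],[0,0,30,0,0,0,20],[0,0,6,0,0,0,20],[0,0,6,0,0,0,20],[0,0,6,0,0,0,20],[0,0,6,0,0,0,20],[0,0,0,0,0,0,20]]]'

```text
time: 41.55
ee_pos: [536.4, -235.1, 143.9]
orientation: [-0.199, 3.135, -0.0]
wrist_force: [-0.2, 0.3, -3.6]
opening: 0.456
finger_force: 53.2
```

Call:
send_rows --series '[[[0,0,6,0,0,0,20],[0,0,6,0,0,0,20],[0,0,6,0,0,0,20],[0,0,6,0,0,0,20],[0,0,0,0,0,0,20]]]'

```text
time: 42.05
ee_pos: [535.6, -234.6, 118.5]
orientation: [0.199, -3.134, -0.002]
wrist_force: [-0.5, -0.2, -3.4]
opening: 0.458
finger_force: 53.2
```

Call:
send_rows --series '[[[0,0,4,0,0,0,20],[0,0,4,0,0,0,20],[0,0,2,0,0,0,20],[0,0,2,0,0,0,20],[0,0,0,0,0,0,20]]]'

```text
time: 42.55
ee_pos: [536.5, -235.0, 108.5]
orientation: [-0.199, 3.135, -0.0]
wrist_force: [-0.8, 0.8, 2.7]
opening: 0.46
finger_force: 54.0
```

Call:
send_rows --series '[[[0,0,-1,0,0,0,20],[0,0,0,0,0,0,65],[0,0,0,0,0,0,65],[0,0,0,0,0,0,65],[0,0,-15,0,0,0,65],[0,0,-35,0,0,0,65],[0,0,-45,0,0,0,65],[0,0,-20,0,0,0,0]]]'

```text
time: 43.35
ee_pos: [537.9, -236.0, 227.9]
orientation: [-0.199, 3.131, -0.005]
wrist_force: [0.4, -0.2, -0.2]
opening: 0.607
finger_force: 0.0
```

```bash
python3 - <<'E'
from st import *
redbar()
ex=np.array([np.cos(.195),np.sin(.195)]); b=np.array([398.6,-40.])
plan(*(b-42*ex),222,.195+np.pi/2)
P=shots()
for n,p in P.items(): print(n,[(round(d["confidence"],2),[round(ray(p,(d["bbox"][0]+d["bbox"][2]/2,d["bbox"][1]+d["bbox"][3]/2),90)[i]) for i in(0,1)],d["bbox"]) for d in cut(p,"meter1")])
for k in("-+","--","++"):
    q=pockets(np.array([494,-287.2,.126]))[k]; print(k,[proj(p,place(METER,*q,.126,8)).min(0).round(1).tolist()+proj(p,place(METER,*q,.126,8)).max(0).round(1).tolist() for p in P.values()])
E
```

```text
red [(array([300. , 191.7]), array([293, 189,  15,   7,  65], dtype=int32), array([396.9, -40.1, 120. ]))]
now [ 538.9 -236.5  230.2] turn [-0.3  0.4 -3.9] D [-181.5  188.4   -8.2] k 6 q6 -0.67
26.0 35.0 1.0 -0.06 0.07 -0.65
25.6 35.3 1.1 -0.06 0.07 -0.65
25.2 35.6 1.1 -0.06 0.07 -0.65
24.8 35.8 1.2 -0.06 0.07 -0.65
24.4 36.1 1.2 -0.06 0.07 -0.65
24.0 36.4 1.3 -0.06 0.07 -0.65
top [(0.67, [194, 317], [163.2, 302.7, 29.3, 24.7]), (0.53, [526, -235], [384.2, 167.5, 26.7, 18.0])]
scene [(0.69, [442, -236], [236.8, 199.0, 11.9, 31.1]), (0.65, [453, -334], [202.2, 204.5, 20.1, 32.0]), (0.62, [544, -233], [236.2, 222.0, 19.9, 29.2])]
-+ [[388.7, 200.9, 416.2, 220.0], [231.3, 199.8, 249.1, 237.9]]
-- [[423.6, 195.4, 454.9, 214.8], [201.4, 205.8, 220.8, 244.1]]
++ [[383.1, 163.8, 409.8, 185.0], [237.0, 219.4, 255.3, 258.4]]
```

Call:
send_rows --series '[[[26,35,1,0,0,-0.65,0],[25.6,35.3,1,0,0,-0.65,0],[25.2,35.6,1,0,0,-0.65,0],[24.8,35.8,1,0,0,-0.65,0],[24.4,36.1,1,0,0,-0.65,0],[24,36.4,1,0,0,-0.65,0],[0,0,0,0,0,0,0],[0,0,0,0,0,0,0]]]'

```text
time: 44.4
ee_pos: [354.1, -45.9, 216.9]
orientation: [0.307, -3.125, -0.001]
wrist_force: [0.3, -0.4, 0.0]
opening: -0.001
finger_force: 0.0
```

```bash
python3 - <<'E'
from st import *
ex=np.array([np.cos(.195),np.sin(.195)]); b=np.array([397.6,-40.])
plan(*(b-42*ex),107,.195+np.pi/2)
E
```

```text
now [354.1 -45.9 216.9] turn [ 0.  -0.1  0.1] D [   2.3   -2.2 -109.9] k 3 q6 -0.53
-0.7 -0.9 36.6 0.01 -0.02 0.02
-0.6 -0.9 36.6 0.01 -0.02 0.02
-0.6 -0.9 36.6 0.01 -0.02 0.02
```

Call:
send_rows --series '[[[0,0,36,0,0,0,0],[0,0,37,0,0,0,0],[0,0,37,0,0,0,0],[0,0,0,0,0,0,0],[-10,0,0,0,0,0,0],[-10,0,0,0,0,0,0],[-10,0,0,0,0,0,0],[-10,0,0,0,0,0,0]]]'

```text
time: 45.2
ee_pos: [394.6, -39.2, 109.0]
orientation: [0.305, -3.125, 0.003]
wrist_force: [-3.7, -0.3, 2.9]
opening: 0.004
finger_force: 2.1
```

Call:
send_rows --series '[[[-10,0,0,0,0,0,0],[-10,0,0,0,0,0,0],[-10,0,0,0,0,0,0],[-10,0,0,0,0,0,0],[-10,0,0,0,0,0,0],[-10,0,0,0,0,0,0],[-10,0,0,0,0,0,0],[0,0,0,0,0,0,0]]]'

```text
time: 46.0
ee_pos: [464.8, -25.2, 107.9]
orientation: [-0.306, 3.125, -0.0]
wrist_force: [-0.4, -0.1, 0.4]
opening: -0.004
finger_force: 0.0
```

```bash
python3 - <<'E'
from st import *
redbar(); print(r.read_state()["ee_pos"])
E
```

```text
red [(array([310.6, 214. ]), array([303, 210,  17,   9,  75], dtype=int32), array([509.5, -23.9, 120. ]))]
[463.65301752 -25.17300941 107.69173824]
```

Isolator on. Next: retreat, check the tray and hand in.

Call:
send_rows --series '[[[0,0,-45,0,0,0,0],[0,0,-45,0,0,0,0],[0,45,-20,0,0,0,0],[30,35,0,0,0,0,0],[30,35,0,0,0,0,0],[30,35,0,0,0,0,0],[0,0,0,0,0,0,0],[0,0,0,0,0,0,0]]]'

```text
time: 46.85
ee_pos: [345.0, 104.9, 218.0]
orientation: [-0.308, 3.125, -0.0]
wrist_force: [0.4, -0.7, 0.2]
opening: 0.002
finger_force: 0.0
```

```bash
python3 - <<'E'
from st import *
redbar(); P=shots(); T=tray(P,[494,-287,.126]); print(T[0],T[1][0])
for n,p in P.items():
    print(n,[(round(d["confidence"],2),d["bbox"]) for d in cut(p,"meter1")])
    h=hsv(p); c=proj(p,[[494,-287,60]])[0]; R=np.zeros(h.shape[:2],bool); R[int(c[1])-60:int(c[1])+60,int(c[0])-60:int(c[0])+60]=1
    print("yellow",[(k[1].round(1).tolist(),ray(p,k[1],137)[:2].round(0).tolist(),int(k[0][4])) for k in comps(R&(abs(h[...,0]-29)<7)&(h[...,1]>110),12)])
print(pockets(np.array([494,-287.2,.126])))
t=P["top"]
for k in("-+","--","++"):
    q=pockets(np.array([494,-287.2,.126]))[k]; print(k,yawfit(*q,8,.126,k=1,cam="top"),yawfit(*q,8,.126,k=1))
E
```

```text
red [(array([311.4, 213.6]), array([304, 210,  16,   8,  67], dtype=int32), array([508.4, -20.9, 120. ]))]
(array([ 4.94036408e+02, -2.86980402e+02,  1.24882537e-01]), np.float64(0.10820741809032725)) (array([ 4.94211412e+02, -2.86977210e+02,  1.22021609e-01]), np.float64(0.02641993937709297))
top [(0.93, [386.6, 164.5, 26.9, 21.2]), (0.86, [163.6, 303.1, 31.0, 22.8]), (0.7, [426.3, 195.7, 25.8, 21.1]), (0.57, [388.1, 203.1, 25.8, 18.8])]
yellow [([401.2, 170.4], [535.0, -235.0], 133), ([445.3, 203.4], [453.0, -340.0], 129), ([407.2, 209.2], [440.0, -246.0], 137)]
scene [(0.88, [201.4, 205.6, 17.8, 30.3]), (0.8, [382.0, 137.6, 9.9, 32.9]), (0.57, [236.4, 202.2, 13.1, 27.5]), (0.54, [238.4, 222.4, 18.7, 25.4])]
yellow [([238.0, 203.6], [439.0, -247.0], 46), ([208.4, 209.6], [451.0, -340.0], 49), ([243.2, 223.7], [534.0, -237.0], 75)]
{'++': array([ 535.15426732, -234.10738016]), '+-': array([ 547.09261984, -328.35426732]), '-+': array([ 440.90738016, -246.04573268]), '--': array([ 452.84573268, -340.29261984])}
-+ [[ 4.40665e+02 -2.43927e+02  1.04000e-01  9.00000e-02]] [[ 4.25131e+02 -2.46053e+02 -1.74000e-01  1.92000e-01]]
-- [[ 4.54957e+02 -3.39122e+02 -3.80000e-02  7.80000e-02]] [[ 4.37041e+02 -3.40001e+02 -8.80000e-02  1.70000e-01]]
++ [[ 5.35631e+02 -2.32529e+02  1.29000e-01  6.80000e-02]] [[ 5.17114e+02 -2.34930e+02  1.81000e-01  1.75000e-01]]
```

```bash
python3 -c "
from workcell import r
print(r.finish_job())"
```

```text
the job is handed in; nothing more can be done
None
```

The job is handed in: I switched the isolator off before unloading, stood the three meters that were there upright in their own tray pockets, and switched it back on, with both cameras showing each bail top within about 3 mm of its pocket centre at standing height.

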